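# Raise a sunk rubber stopper with the ejector lever and set it in the tray

### The job

The rubber stopper sits sunk in the bore of the aluminium ejector block. Gently press the black thumb bar of the lever down until you feel it come up against the rubber stop, hold it against the stop for about a second, and let go: the other end of the lever has now pushed the stopper up. Then take the stopper and set it down upright in the middle of the shallow steel tray, without dropping it and without disturbing the things standing around.

Things in the scene. Friction and masses are not known exactly. Their poses are not given: they have to be found in the camera images.
- thumb_bar (a point): highest line, at mid-length, of the black round thumb bar (18 mm diameter, 50 mm long, along this frame's y) at the lever's free end; 73 mm above the bench at the start. Press it straight down here (its arc leans under 4 mm). About 2.5 N moves it and it stays where left; after 24 to 43 mm of travel, different each time, the rubber stop is met. Never over 14 N: it would bend
- lever: the steel rocker lever; origin on its pivot pin, 42 mm above the bench and 90 mm from the thumb bar, y along the pin, x away from the thumb bar. On the stop, the force on the bar rises about 4 N per mm of bar travel. Hold it there with 7 N or more on the bar (9 to 11 N is good); watch that the force does not sag
- stop_post: foot plate (22 mm disc) of the adjustable stop under the lever, between pivot and thumb bar; it carries a screw with a black rubber buffer, 18 mm diameter, whose top is 12 to 26 mm above the bench (setting not measured); origin at the plate's underside, 3 mm above the bench
- ejector: fixed aluminium ejector; origin on the bench under the bore's centre, z up, x from thumb bar to bore (bar 142 mm from the bore along -x). Block 70 x 76 mm (x, y), flat top 70 mm above the bench, bore 40 mm diameter; pivot cheeks 51 mm high. A white plunger in the bore lifts the stopper 0.57 mm per mm of bar travel, so that it ends 12 to 24 mm out of the block
- stopper_mid (a point): centre (half-way up) of the cream rubber stopper, a blunt cone 28 mm tall, 35 mm across its wide top and narrower below, about 30 g; its z axis is its own axis, pointing to the wide end. At the start its top is 1 mm below the block's top; take it across its wide end, above the block
- stopper: the same stopper, origin at the centre of its narrow underside
- tray: shallow open steel tray, 90 x 120 mm (x, y), 14 mm high, walls and floor 2 mm thick; loose, 300 g; origin at the centre of its underside. Behind and to the left of it the vacuum pump's hose reaches forward about 0.2 to 0.3 m above the bench: carry the stopper over on the robot's side of it
- timer: bystander: flat timer 66 x 62 x 14 mm, origin at the centre of its underside
- beaker: bystander: small clear beaker, 72 mm high, 54 mm wide, origin at the centre of its underside
- petri_dish: bystander: clear petri dish, 92 mm diameter, 15 mm high, origin at the centre of its underside
- strip_box: bystander: the flat box 38 x 82 x 20 mm that lies nearest the robot, origin at the centre of its underside
Mind the look-alikes: they are no part of the job. Of the things that look like the stopper, the middle-sized one is meant.

How it is judged:
By the outcome, as a careful person would: the job done as asked, in the order asked, and still so for the second after the job is handed in, with the robot touching nothing.
It also fails if it takes over 69 s, if anything falls off the work surface, if the arm or the gripper's body presses on something with over 40 N, if the wrist force passes 120 N, or if a joint passes its speed limit or range.

### The arm

A 6-joint arm with a two-finger parallel gripper is mounted at the origin on a cart in front of the work surface, level with it; the furniture and walls round the work are solid. World frame = base frame: x ahead of the robot, y to its left, z up, the work surface at z = 0. Lengths are in m, angles in rad, forces in N, time in s.
With the tool pointing down it reaches from about 0.35 to 0.775 m from the base axis. Payload 7.3 kg.
Tool frame: the origin (TCP) lies on the mounting face of the last link; the fingertips stand 178 mm ahead of it and the grasp point (between the pads) lies hold_point_z ahead of it (hold_point_z is the distance from the TCP to the grasp point, in m); x points along the fingers, y is the direction in which the jaws open and shut, and the axes are right-handed (so a half turn about x gives the same grasp; the last joint's range is limited). The gripper opens to 92 mm and grips with 3 to 60 N. Pads are 19 mm wide; open, the fingers measure 130 mm over their backs; the gripper's body (75 mm by 190 mm) begins 47 mm behind the grasp point.
Start: joints at [-1.365, 0.342, 1.524, -0, 1.275, -0.146], TCP at [0.181, -0.493, 0.405] pointing down, gripper open.
Joint ranges: [-2.53, 2.53], [-0.77, 2.02], [0.04, 2.7], [-1, 4.14], [0.28, 2.66], [-3.11, 3.11]. Speed limits (rad/s): [2.57, 2.57, 3.14, 3.14, 3.14, 3.14].

### API

Orientations are given as [roll, pitch, yaw] about the fixed x, y, z axes, in that order (R = Rz(yaw) Ry(pitch) Rx(roll)).
In Python, from cell import * gives the robot as it stands.
- The arm moves only by the shell command python3 -m jog 'ROWS' [FORCE]. ROWS is JSON, a list of rows, each an object with "delta_pos": the shift along the world's x, y, z in units of 50 mm (1.0 is 50 mm), a list of three; "twist": the turn, a rotation vector about the world's x, y, z in units of 6 degrees (1.0 is 6 degrees), a list of three; "fingers": the finger opening in mm, from 0 to 91.8. In form: [{"delta_pos": [x, y, z], "twist": [wx, wy, wz], "fingers": fingers}, ...]. A call has 1 to 8 rows; each row shifts and turns the commanded pose from where the row before left it; what a row does not reach is not made up. A row lasts 1/10 s, in which the tool goes at most 50 mm and 8.59 degrees, less where a joint would pass 70% of its speed; a pose out of reach is approached as far as the arm can. A call is refused whole if a number of a shift passes 1 or a number of a turn 1, either way. A call with a gripper value outside its range is refused whole. The fingers move at their own pace and stop on an object; FORCE is the grip in N (left out, the last holds). Time passes only in rows, so rows that do not move let the fingers close. It gives the time, the measured TCP pose, the force and the opening at its end, in the units of the state.
- observe(): the state, without advancing time (a new reading comes with each control period).
- read_camera(name): name is "scene" or "side" or "wrist"; returns a dict with "color" (400x640x3 uint8, red, green, blue), "fov_y" (degrees; the focal length in pixels is half the picture's height over the tangent of half this angle, whatever the lens; pixels are square), "cx", "cy" (the principal point, pixels), "extrinsics" (4x4, takes a point from camera to world coordinates); the wrist camera has in their place "mount" (4x4, takes a point from camera to tool coordinates, whose origin is the TCP and whose axes are the tool frame's). Camera axes: x right, y down, z forward; pixel columns grow to the right and rows downward; lengths in m; the calibration is good to about 2 mm. The wrist camera is an equidistant fisheye: a pixel r from the principal point sees the ray r / f radians off the axis. A picture is of the moment at which its call begins: read the wrist's pose just before it. There is no depth.
- hand_in(): hands the job in, once; it reports no verdict.
The state is a dict: "time": time; "qpos": joint angles; "qvel": joint speeds; "joint_efforts": joint torques, N m; "tool_pos": TCP position; "tool_rot": TCP orientation; "contact_force": force on the tool from outside, world axes, zero at the start; "torque": the same for the moment, N m; "opening": finger opening in m.
Only numpy, scipy, OpenCV 4.12 (cv2) and the standard library are available. Lean on these libraries where they do the work, as an engineer would, in place of code of your own. Each camera call takes 0.05 s, during which the arm holds its last target.

## Working session

There is one attempt and no reset: what is moved stays moved. The work goes in short steps, Python scripts to look and compute and a shell command to move; the robot and the scene stay as the last step left them, time stands still between calls to the robot, and variables do not carry over. Pictures are saved under pics/ and viewed, and the job is handed in when it is done.

```bash
ls -la; mkdir -p pics; python3 - <<'E'
from cell import *
import cv2, numpy as np
s=observe(); print(s)
try:
    print(hold_point_z)
except Exception as e: print(e)
for n in ("scene","side","wrist"):
    c=read_camera(n)
    cv2.imwrite(f"pics/{n}0.png",c["color"][:,:,::-1])
    print(n,c["fov_y"],c["cx"],c["cy"],c.get("extrinsics",c.get("mount")))
print(observe()["time"])
E
```

```text
total 12
drwxr-xr-x  3 agent agent 4096 Dec  5 18:12 .
drwxr-xr-x 23 root  root  4096 Dec  5 18:11 ..
drwxr-xr-x  2 agent agent 4096 Dec  5 18:12 pics
{'time': 0.0, 'qpos': array([-1.36498740e+00,  3.42719799e-01,  1.52503742e+00, -1.51040882e-05,
        1.27540083e+00, -1.45972941e-01]), 'qvel': array([-0.0009413 ,  0.00127569, -0.00021749,  0.00049323, -0.00041508,
        0.00167893]), 'joint_efforts': array([ 1.15057514e-04, -4.31246710e+01, -2.44215059e+01,  7.18762306e-02,
        5.59891749e-02, -1.41873629e-04]), 'tool_pos': array([ 0.18090272, -0.49269632,  0.40403915]), 'tool_rot': array([-1.70754308,  1.56923087,  1.78583586]), 'contact_force': array([-0.20153371, -0.3616943 , -1.31442414]), 'torque': array([-0.01940174, -0.01688077, -0.02430077]), 'opening': 0.09168396952379394}
0.1592
scene 51.794409084807654 322.80328524548696 199.2467170709341 [[-0.5841714  -0.52562048  0.61843908 -0.12434167]
 [-0.81148037  0.3635992  -0.45748796  0.65392924]
 [ 0.01560108 -0.76910255 -0.63893495  0.74862661]
 [ 0.          0.          0.          1.        ]]
side 51.53037978946015 322.90258722433117 197.82238055866415 [[-0.91966223 -0.20636053  0.33412081  0.15178884]
 [-0.3926209   0.46499813 -0.79348949  1.07594579]
 [ 0.00837935 -0.86092512 -0.50866267  0.67956562]
 [ 0.          0.          0.          1.        ]]
wrist 65.70646984690485 318.37042951495187 198.2259103691738 [[-1.36868490e-03 -2.72299659e-01  9.62211527e-01  2.04146045e-02]
 [ 9.99998817e-01  3.02704621e-04  1.50809838e-03  3.10865280e-04]
 [-7.01920550e-04  9.62212453e-01  2.72298923e-01 -7.39671977e-02]
 [ 0.00000000e+00  0.00000000e+00  0.00000000e+00  1.00000000e+00]]
0.15
```

View pics.

View pics/scene0.png

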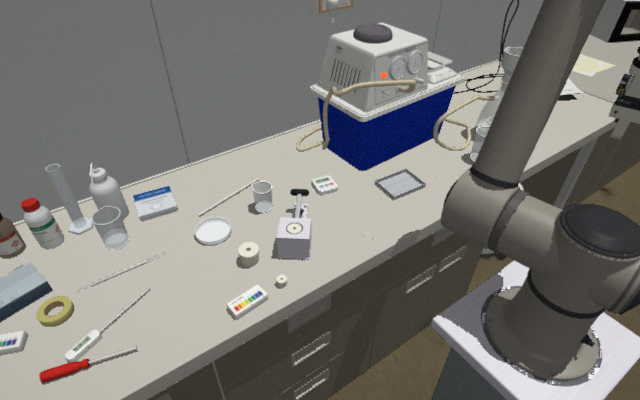

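View pics/side0.png

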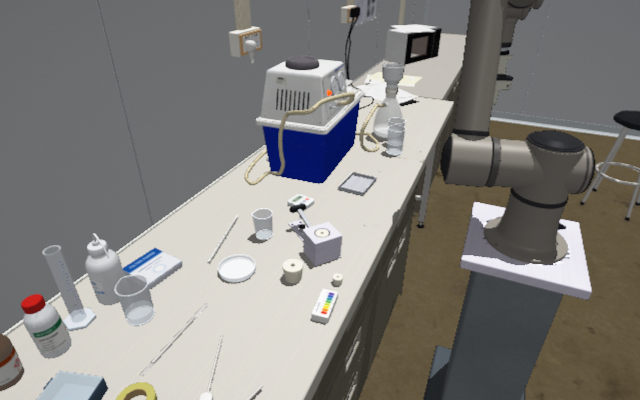

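View pics/wrist0.png

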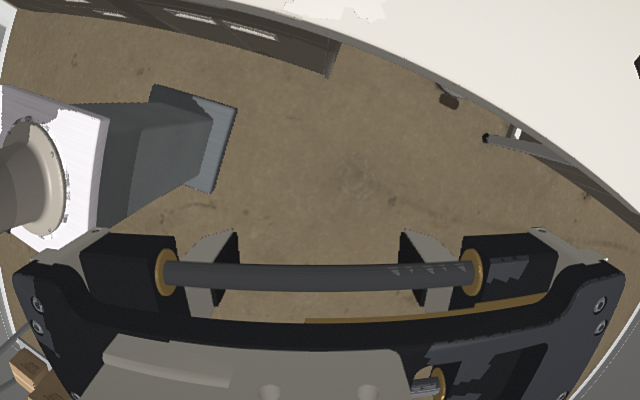

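```bash
cat > h.py <<'E'
import numpy as np, cv2
from cell import *
from scipy.spatial.transform import Rotation as R
def foc(c): return (c["color"].shape[0]/2)/np.tan(np.radians(c["fov_y"])/2)
def ray(c,u,v,pose=None):
    f=foc(c)
    if "extrinsics" in c:
        d=np.array([(u-c["cx"])/f,(v-c["cy"])/f,1.0]); T=c["extrinsics"]
    else:
        dx,dy=u-c["cx"],v-c["cy"]; r=np.hypot(dx,dy); th=r/f
        d=np.array([np.sin(th)*dx/max(r,1e-9),np.sin(th)*dy/max(r,1e-9),np.cos(th)])
        T=pose@c["mount"]
    d=T[:3,:3]@d; return T[:3,3],d/np.linalg.norm(d)
def plane(c,u,v,z,pose=None):
    o,d=ray(c,u,v,pose); return o+d*(z-o[2])/d[2]
def tri(rs):
    A=np.zeros((3,3));b=np.zeros(3)
    for o,d in rs:
        P=np.eye(3)-np.outer(d,d);A+=P;b+=P@o
    p=np.linalg.solve(A,b)
    return p,[np.linalg.norm((np.eye(3)-np.outer(d,d))@(p-o)) for o,d in rs]
def pose(s):
    T=np.eye(4);T[:3,:3]=R.from_euler('xyz',s["tool_rot"]).as_matrix();T[:3,3]=s["tool_pos"];return T
def proj(c,p,ps=None):
    T=c["extrinsics"] if "extrinsics" in c else ps@c["mount"]
    q=T[:3,:3].T@(np.asarray(p)-T[:3,3]); f=foc(c)
    if "extrinsics" in c: return np.array([c["cx"]+f*q[0]/q[2],c["cy"]+f*q[1]/q[2]])
    r=np.hypot(q[0],q[1]);th=np.arctan2(r,q[2]);return np.array([c["cx"]+f*th*q[0]/r,c["cy"]+f*th*q[1]/r])
def crop(img,x0,y0,w,h,k,name):
    cv2.imwrite(name,cv2.resize(img[y0:y0+h,x0:x0+w,::-1],None,fx=k,fy=k,interpolation=cv2.INTER_CUBIC))
E
python3 - <<'E'
import cv2,numpy as np
a=cv2.imread("pics/scene0.png");b=cv2.imread("pics/side0.png")
A=cv2.resize(a[165:315,190:340],None,fx=5,fy=4,interpolation=cv2.INTER_CUBIC)
cv2.imwrite("pics/sc1.png",cv2.resize(a[165:315,190:340],(600,600),interpolation=cv2.INTER_CUBIC))
cv2.imwrite("pics/si1.png",cv2.resize(b[165:325,200:390],(712,600),interpolation=cv2.INTER_CUBIC))
E
```

```text
(no output)
```

View pics/sc1.png

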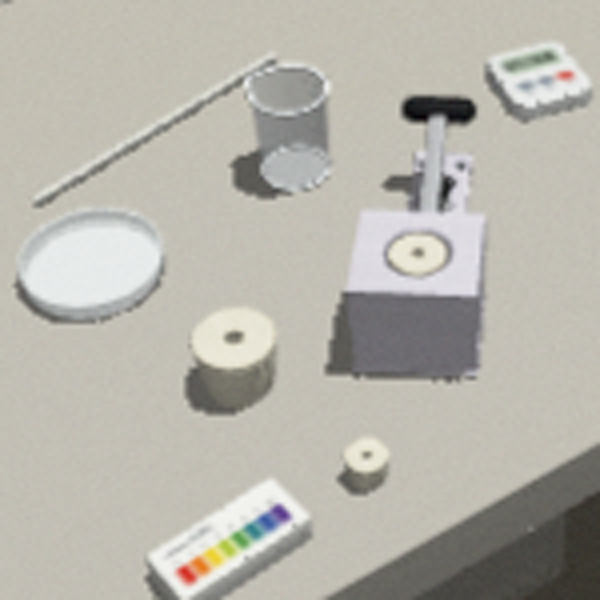

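View pics/si1.png

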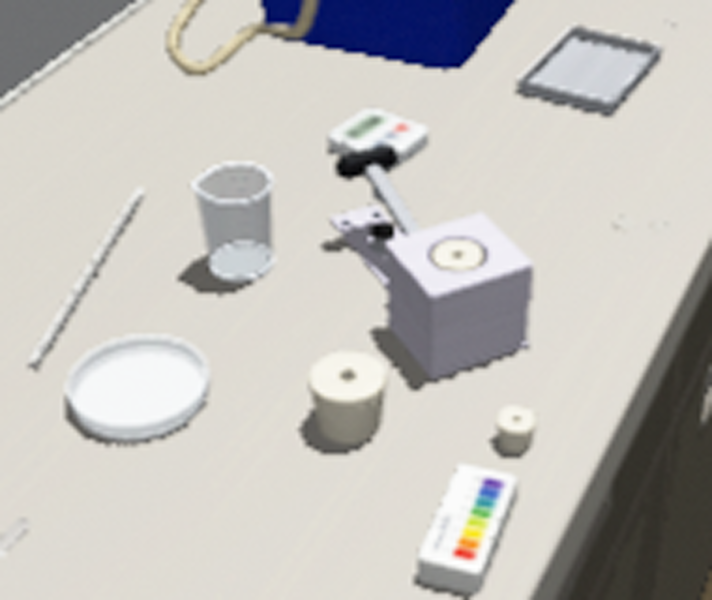

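Candidates for "stopper" in the scene picture: a big one at about (248,250), one sunk in the block's bore at (294.5,228.5), and a small one at (281,281). The middle-sized one, in the bore, is the one meant. The bar is the black blob at (299.5,192), the tray is at (400,184), the timer at (324,184), the beaker at (262,196), the dish at (212,231) and the strip box at (248,301).

```bash
python3 - <<'E'
from h import *
cs={n:read_camera(n) for n in("scene","side")}
for n,(sb,bb,tb,bk) in {"scene":((280,218,308,240),(286,184,314,199),(366,160,434,208),(270,205,320,262)),"side":((310,224,336,242),(284,200,312,214),(330,165,385,200),(295,215,350,265))}.items():
    c=cs[n];im=c["color"].astype(int);hsv=cv2.cvtColor(c["color"],cv2.COLOR_RGB2HSV).astype(int)
    def blob(m,box):
        x0,y0,x1,y1=box;mm=np.zeros(m.shape,np.uint8);mm[y0:y1,x0:x1]=m[y0:y1,x0:x1]
        k,l,st,ce=cv2.connectedComponentsWithStats(mm);i=1+np.argmax(st[1:,4]);return ce[i],st[i],(l==i)
    cream=((im[:,:,0]-im[:,:,2])>18)&(im[:,:,0]>150)
    ce,st,m=blob(cream,sb); 
    cnt=max(cv2.findContours(m.astype(np.uint8),0,1)[0],key=cv2.contourArea)
    el=cv2.fitEllipse(cnt)
    print(n,"stopper",ce,st,"ell",el[0],el[1],"->",plane(c,*el[0],0.069))
    blk=im.max(2)<60
    ce,st,m=blob(blk,bb);print(n,"bar",ce,st,"z.064->",plane(c,*ce,0.064))
    ys,xs=np.nonzero(m);pts=np.stack([xs,ys],1).astype(float);u,s_,vt=np.linalg.svd(pts-pts.mean(0),full_matrices=False)
    t=(pts-pts.mean(0))@vt[0];e0=pts.mean(0)+vt[0]*t.min();e1=pts.mean(0)+vt[0]*t.max();a,b=plane(c,*e0,0.064),plane(c,*e1,0.064);print("  ends",e0,e1,a,b,np.linalg.norm(a-b))
    # tray: dark rim
    crop(c["color"],tb[0],tb[1],tb[2]-tb[0],tb[3]-tb[1],10,f"pics/tray_{n}.png")
    crop(c["color"],bk[0],bk[1],bk[2]-bk[0],bk[3]-bk[1],10,f"pics/blk_{n}.png")
E
```

```text
scene stopper [293.64383562 228.42465753] [287 224  14  10  73] ell (293.5817565917969, 228.130126953125) (8.23773193359375, 12.813570022583008) -> [0.48580666 0.28723783 0.069     ]
scene bar [299.24358974 191.75641026] [291 189  18   6  78] z.064-> [0.59918992 0.19700801 0.064     ]
  ends [290.99196148 191.65516762] [308.00167027 191.86386677] [0.61198684 0.21477879 0.064     ] [0.58560205 0.17813886 0.064     ] 0.045151321230767226
side stopper [321.71428571 232.42857143] [320 232   4   2   7] ell (321.71429443359375, 232.5) (0.0, 1.0) -> [0.48768699 0.28379763 0.069     ]
side bar [296.984375 207.78125 ] [290 205  16   7  64] z.064-> [0.60100581 0.19565313 0.064     ]
  ends [304.74116867 205.9208328 ] [289.87671481 209.4859767 ] [0.58537354 0.17787219 0.064     ] [0.61512296 0.21171069 0.064     ] 0.04505631399248747
```

```bash
python3 -c "
import cv2
for n in('tray_scene','tray_side','blk_scene','blk_side'): print(cv2.imread('pics/%s.png'%n).shape)"
```

```text
(480, 680, 3)
(350, 550, 3)
(570, 500, 3)
(500, 550, 3)
```

View pics/tray_scene.png

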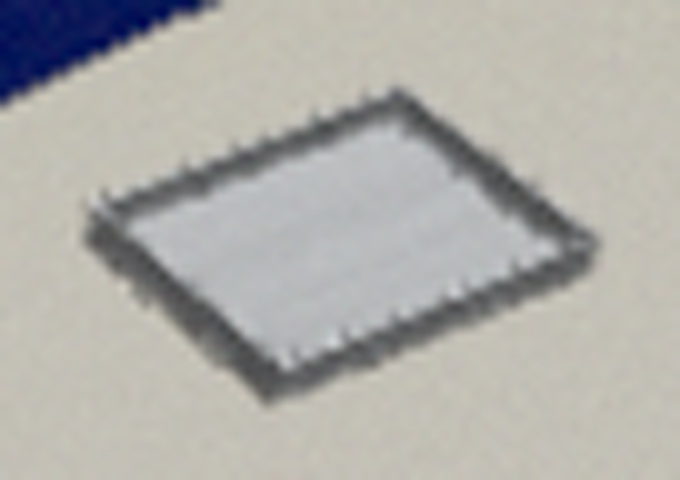

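View pics/blk_scene.png

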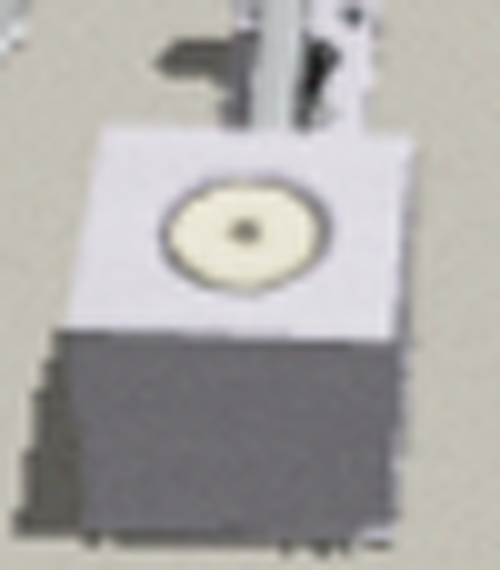

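View pics/tray_side.png

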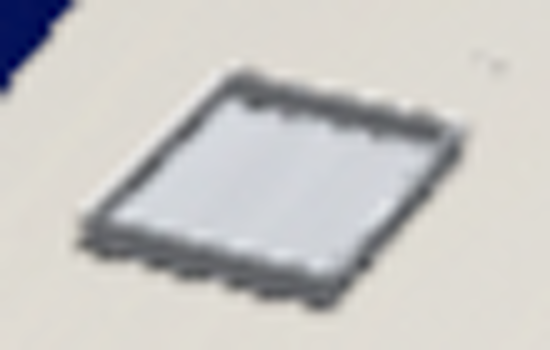

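View pics/blk_side.png

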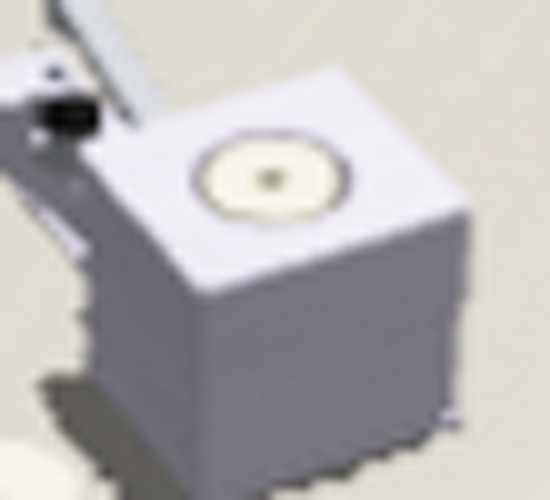

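```bash
python3 - <<'E'
from h import *
cs={n:read_camera(n) for n in("scene","side")}
F=lambda x0,y0,x,y:(x0+(x+.5)/10-.5,y0+(y+.5)/10-.5)
B={"scene":((270,205),[(102,130),(413,140),(397,340),(62,332)],(245,233),(246,234)),"side":((295,215),[(336,66),(469,210),(205,292),(80,148)],(271,178),(272,180))}
Tt={"scene":((366,160),[(95,208),(400,92),(598,240),(272,378)]),"side":((330,165),[(240,72),(465,128),(330,285),(88,225)])}
for n,c in cs.items():
    o,cor,st,hole=B[n]
    P=np.array([plane(c,*F(*o,*q),0.070) for q in cor]);print(n,"block",P[:,:2].round(4).tolist(),"sides",[round(np.linalg.norm(P[i]-P[(i+1)%4])*1000) for i in range(4)],"ctr",P.mean(0).round(4))
    print("  stopper",plane(c,*F(*o,*st),0.069).round(4))
    o,cor=Tt[n]
    P=np.array([plane(c,*F(*o,*q),0.014) for q in cor]);print(n,"tray",P[:,:2].round(4).tolist(),"sides",[round(np.linalg.norm(P[i]-P[(i+1)%4])*1000) for i in range(4)],"ctr",P.mean(0).round(4))
E
```

```text
scene block [[0.5356, 0.2954], [0.4893, 0.2351], [0.435, 0.2768], [0.4814, 0.3389]] sides [76, 69, 77, 70] ctr [0.4853 0.2865 0.07  ]
  stopper [0.486  0.2858 0.069 ]
scene tray [[0.5697, -0.0507], [0.561, -0.1677], [0.4736, -0.1627], [0.4813, -0.0391]] sides [117, 88, 124, 89] ctr [ 0.5214 -0.1051  0.014 ]
side block [[0.492, 0.2308], [0.4367, 0.2772], [0.4834, 0.335], [0.5375, 0.2921]] sides [72, 74, 69, 76] ctr [0.4874 0.2838 0.07  ]
  stopper [0.4881 0.2833 0.069 ]
side tray [[0.561, -0.1731], [0.4757, -0.1646], [0.4839, -0.042], [0.5698, -0.0474]] sides [86, 123, 86, 126] ctr [ 0.5226 -0.1068  0.014 ]
```

```bash
python3 - <<'E'
import cv2
a=cv2.imread("pics/scene0.png");b=cv2.imread("pics/side0.png")
cv2.imwrite("pics/scp.png",cv2.resize(a[20:200,285:485],None,fx=3.3,fy=3.3,interpolation=cv2.INTER_CUBIC))
cv2.imwrite("pics/sip.png",cv2.resize(b[50:230,235:435],None,fx=3.3,fy=3.3,interpolation=cv2.INTER_CUBIC))
E
```

```text
(no output)
```

View pics/scp.png

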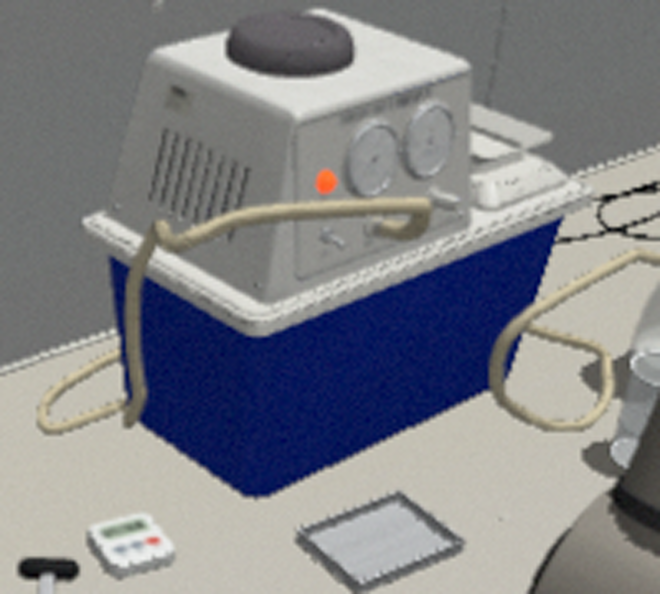

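View pics/sip.png

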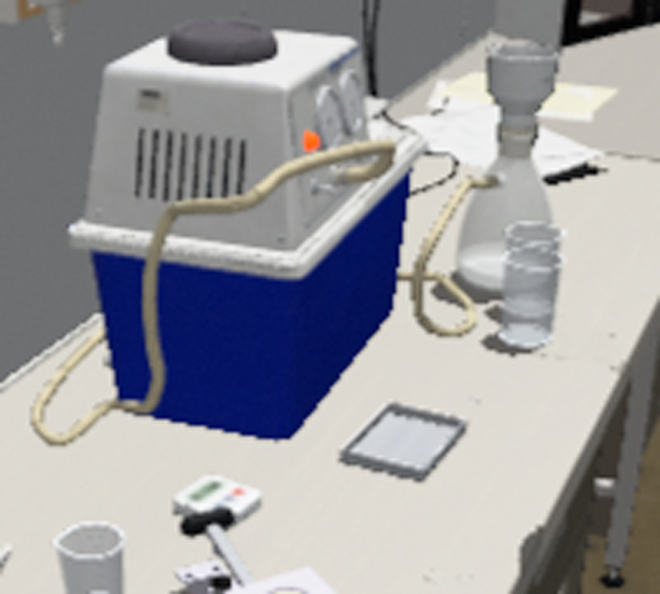

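```bash
python3 - <<'E'
from h import *
cs={n:read_camera(n) for n in("scene","side")}
f=lambda x,y,x0,y0:(x0+(x+.5)/3.3-.5,y0+(y+.5)/3.3-.5)
for k,(a,b) in {"hose corner":((165,235),(172,208)),"hose low":((133,415),(150,405)),"hose end right":((425,212),(390,150)),"hose S bend":((200,237),(243,203)),"pump base corner":((258,495),(288,437)),"lid corner":((262,325),(298,272)),"hoseR left":((500,375),(420,290))}.items():
    p,e=tri([ray(cs["scene"],*f(*a,285,20)),ray(cs["side"],*f(*b,235,50))]);print(k,p.round(3),np.round(e,4))
p=lambda n,u,v,z:plane(cs[n],u,v,z).round(3)
print("pump base",p("scene",*f(258,495,285,20),0),p("side",*f(288,437,235,50),0))
print("beaker base scene",p("scene",190+295/4,165+167/4,0),"top",p("scene",190+287/4,165+90/4,.072))
print("timer",p("scene",324,183,.014)," dish",p("scene",212,230,.015),"box",p("scene",248,299,.02),"bigstop",p("scene",248,249,.04))
s=observe();print(pose(s)[:3,:3].round(3))
E
```

```text
hose corner [ 0.73  -0.01   0.252] [0.0057 0.0057]
hose low [ 0.765 -0.009  0.047] [0.0012 0.0012]
hose end right [ 0.567 -0.147  0.294] [0.0012 0.0012]
hose S bend [0.646 0.019 0.284] [0.0004 0.0004]
pump base corner [ 0.632 -0.056  0.014] [0.0004 0.0004]
lid corner [ 0.609 -0.021  0.211] [0.0006 0.0006]
hoseR left [ 0.576 -0.299  0.091] [0.0026 0.0026]
pump base [ 0.646 -0.069  0.   ] [ 0.643 -0.081  0.   ]
beaker base scene [0.667 0.272 0.   ] top [0.662 0.274 0.072]
timer [0.645 0.082 0.014]  dish [0.647 0.432 0.015] box [0.401 0.459 0.02 ] bigstop [0.513 0.397 0.04 ]
[[-0.     0.345 -0.939]
 [ 0.    -0.939 -0.345]
 [-1.    -0.    -0.   ]]
```

```bash
python3 - <<'E'
from h import *
cs={n:read_camera(n) for n in("scene","side")}
for n,(x0,y0,x1,y1) in {"scene":(285,20,485,200),"side":(235,50,435,230)}.items():
    c=cs[n];im=c["color"].astype(int);m=((im[:,:,0]-im[:,:,2])>30)&(im[:,:,0]>110)&(abs(im[:,:,0]-im[:,:,1])<45)
    o=np.zeros_like(c["color"]);o[m]=c["color"][m]
    cv2.imwrite(f"pics/hose_{n}.png",cv2.resize(o[y0:y1,x0:x1,::-1],None,fx=3.3,fy=3.3,interpolation=cv2.INTER_NEAREST))
# lid ends
f=lambda x,y,x0,y0:(x0+(x+.5)/3.3-.5,y0+(y+.5)/3.3-.5)
p,e=tri([ray(cs["scene"],*f(588,200,285,20)),ray(cs["side"],*f(424,150,235,50))]);print("lid R",p.round(3),np.round(e,4))
p,e=tri([ray(cs["scene"],*f(85,225,285,20)),ray(cs["side"],*f(72,232,235,50))]);print("lid L",p.round(3),np.round(e,4))
# epipolar: for scene hose points sweep side distance
a=f(425,212,285,20)
o,d=ray(cs["scene"],*a)
for z in (.2,.22,.24,.26,.28,.30,.32):
    q=o+d*(z-o[2])/d[2];uv=proj(cs["side"],q);print(z,q.round(3),((uv+.5-np.array([235,50]))*3.3-.5).round(0))
E
```

```text
lid R [ 0.63  -0.452  0.205] [0.0007 0.0007]
lid L [ 0.837 -0.002  0.218] [0.0023 0.0023]
0.2 [ 0.708 -0.31   0.2  ] [317. 179.]
0.22 [ 0.677 -0.274  0.22 ] [331. 174.]
0.24 [ 0.647 -0.239  0.24 ] [346. 169.]
0.26 [ 0.617 -0.204  0.26 ] [362. 163.]
0.28 [ 0.586 -0.169  0.28 ] [379. 157.]
0.3 [ 0.556 -0.134  0.3  ] [398. 150.]
0.32 [ 0.526 -0.099  0.32 ] [417. 143.]
```

View pics/hose_scene.png

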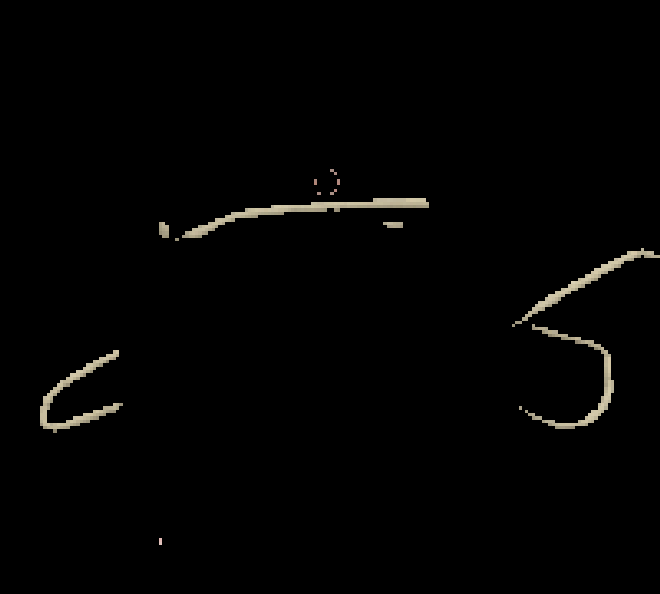

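View pics/hose_side.png

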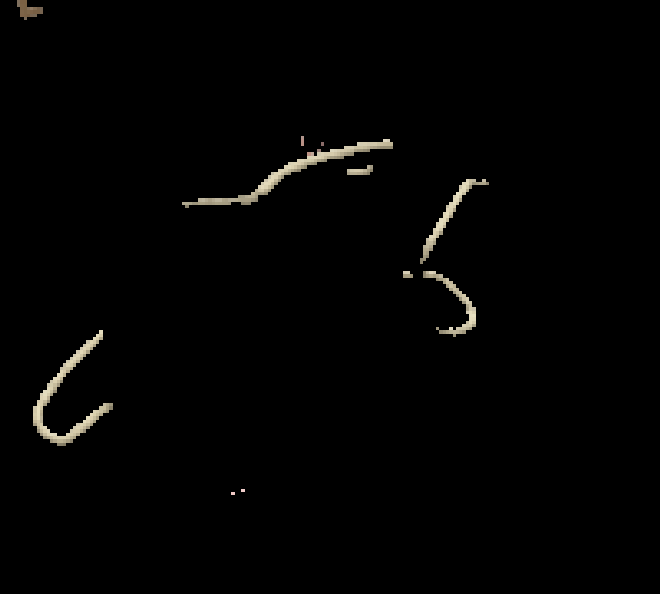

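```bash
python3 - <<'E'
from h import *
cs={n:read_camera(n) for n in("scene","side")}
M={}
for n,(x0,y0,x1,y1) in {"scene":(336,75,420,95),"side":(288,85,358,115)}.items():
    c=cs[n];im=c["color"].astype(int);m=((im[:,:,0]-im[:,:,2])>30)&(im[:,:,0]>110)&(abs(im[:,:,0]-im[:,:,1])<45)
    mm=np.zeros(m.shape,bool);mm[y0:y1,x0:x1]=m[y0:y1,x0:x1];M[n]=mm
ys,xs=np.nonzero(M["side"]);S=np.stack([xs,ys],1)
for u in range(338,417,6):
    col=np.nonzero(M["scene"][:,u])[0]
    if len(col)==0: continue
    col=col[col<col.min()+5];v=col.mean()
    o,d=ray(cs["scene"],u,v);best=None
    for z in np.arange(.18,.36,.001):
        q=o+d*(z-o[2])/d[2];uv=proj(cs["side"],q);e=np.hypot(*(S-uv).T).min()
        if best is None or e<best[0]: best=(e,q)
    print(u,round(v,1),best[1].round(3),round(best[0],2))
E
```

```text
344 90.0 [0.638 0.03  0.294] 0.12
350 87.0 [ 0.716 -0.055  0.251] 0.05
356 85.0 [0.546 0.071 0.352] 0.01
362 84.0 [0.584 0.018 0.327] 0.04
368 83.0 [ 0.644 -0.056  0.289] 0.05
374 82.5 [ 0.673 -0.105  0.268] 0.03
380 82.0 [ 0.62  -0.076  0.296] 0.04
386 79.0 [ 0.652 -0.129  0.28 ] 0.05
392 81.5 [ 0.744 -0.25   0.209] 0.03
398 81.0 [ 0.614 -0.137  0.286] 0.02
404 81.0 [ 0.557 -0.098  0.316] 0.01
410 81.0 [ 0.56  -0.123  0.309] 0.06
```

```bash
python3 -m jog '[{"delta_pos":[0.6,0.64,0],"twist":[0,0,1],"fingers":0},{"delta_pos":[0.6,0.64,0],"twist":[0,0,1],"fingers":0},{"delta_pos":[0.6,0.64,0],"twist":[0,0,1],"fingers":0},{"delta_pos":[0.6,0.64,0],"twist":[0,0,1],"fingers":0},{"delta_pos":[0.6,0.64,0],"twist":[0,0,1],"fingers":0},{"delta_pos":[0.32,0.73,0],"twist":[0,0,1],"fingers":0},{"delta_pos":[0.32,0.73,0],"twist":[0,0,1],"fingers":0},{"delta_pos":[0.32,0.73,0],"twist":[0,0,1],"fingers":0}]'
```

```text
time: 1.45
tool_pos: [0.3794, -0.2218, 0.4049]
tool_rot: [1.443, 1.57, -0.505]
contact_force: [1.2, -0.4, -0.6]
opening: 0.0323
```

```bash
python3 -m jog '[{"delta_pos":[0.32,0.73,0],"twist":[0,0,1],"fingers":0},{"delta_pos":[0.32,0.73,0],"twist":[0,0,1],"fingers":0},{"delta_pos":[0.14,0.75,0],"twist":[0,0,1],"fingers":0},{"delta_pos":[0.14,0.75,0],"twist":[0,0,1],"fingers":0},{"delta_pos":[0.14,0.75,0],"twist":[0,0,1],"fingers":0},{"delta_pos":[0.14,0.75,0],"twist":[0,0,1],"fingers":0},{"delta_pos":[0.48,0.57,0],"twist":[0,0,1],"fingers":0},{"delta_pos":[0.48,0.57,0],"twist":[0,0,1],"fingers":0}]'
```

```text
time: 2.25
tool_pos: [0.4873, 0.0583, 0.4052]
tool_rot: [0.986, 1.57, -0.124]
contact_force: [0.2, -1.0, -0.5]
opening: 0.0003
```

```bash
python3 - <<'E'
from h import *
s=observe();T=pose(s);print(T.round(3));print(s["opening"],s["contact_force"])
c=read_camera("wrist");cv2.imwrite("pics/w1.png",c["color"][:,:,::-1])
E
```

```text
[[ 0.001  0.895  0.445  0.487]
 [-0.     0.445 -0.895  0.058]
 [-1.     0.001  0.001  0.405]
 [ 0.     0.     0.     1.   ]]
0.0003466932624552699 [ 0.22646408 -1.04051289 -0.48576647]
```

View pics/w1.png

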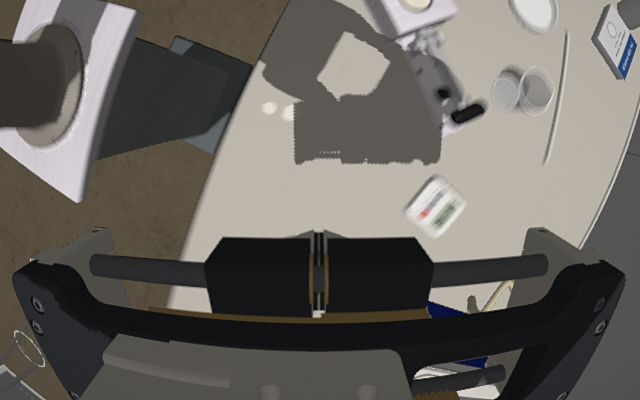

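```bash
python3 - <<'E'
from h import *
s=observe();T=pose(s);c=read_camera("wrist")
print(plane(c,467.5,113.5,0.064,T).round(4))
E
python3 -m jog '[{"delta_pos":[0.45,0.55,0],"twist":[0,0,0.9],"fingers":0},{"delta_pos":[0.45,0.55,-0.4],"twist":[0,0,0.9],"fingers":0},{"delta_pos":[0.45,0.55,-0.5],"twist":[0,0,0.9],"fingers":0},{"delta_pos":[0.45,0.55,-0.6],"twist":[0,0,0.8],"fingers":0},{"delta_pos":[0.45,0.55,-0.6],"twist":[0,0,0.8],"fingers":0},{"delta_pos":[0,0,0],"twist":[0,0,0],"fingers":0}]'
python3 - <<'E'
from h import *
s=observe();T=pose(s);print(T.round(4));print(s["contact_force"],(T[:3,3]+.178*T[:3,0]).round(4),np.degrees(np.arctan2(T[1,1],T[0,1])))
c=read_camera("wrist");cv2.imwrite("pics/w2.png",c["color"][:,:,::-1])
c=read_camera("scene");cv2.imwrite("pics/s2.png",c["color"][:,:,::-1])
E
```

```text
[0.6035 0.2075 0.064 ]
time: 2.95
tool_pos: [0.5997, 0.1961, 0.2932]
tool_rot: [-2.356, 1.562, -3.017]
contact_force: [0.3, -0.9, -0.3]
opening: 0.0003
[[-0.0091  0.6135  0.7896  0.5997]
 [-0.0011  0.7896 -0.6136  0.1961]
 [-1.     -0.0065 -0.0065  0.2932]
 [ 0.      0.      0.      1.    ]]
[ 0.25492803 -0.89822354 -0.32617554] [0.5981 0.1959 0.1152] 52.15360665916756
```

View pics/w2.png

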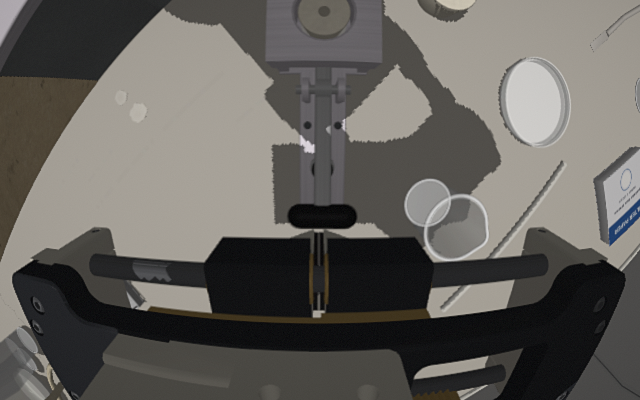

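View pics/s2.png

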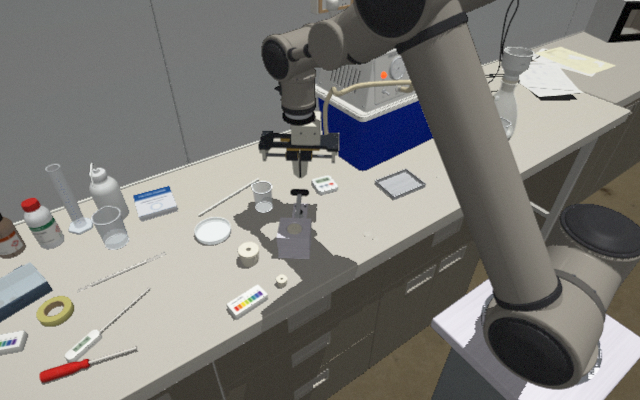

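```bash
python3 - <<'E'
from h import *
s=observe();T=pose(s);c=read_camera("wrist")
im=c["color"].astype(int);m=np.zeros(im.shape[:2],np.uint8);m[196:234,278:366]=(im.max(2)<45)[196:234,278:366]
k,l,st,ce=cv2.connectedComponentsWithStats(m);i=1+np.argmax(st[1:,4]);print(st[i],ce[i])
x,y,w,h,a=st[i]
for z in(.064,.073): print(z,plane(c,*ce[i],z,T).round(4),"L",plane(c,x,ce[i][1],z,T).round(4),"R",plane(c,x+w-1,ce[i][1],z,T).round(4),"top/bot",plane(c,ce[i][0],y,z,T).round(4),plane(c,ce[i][0],y+h-1,z,T).round(4))
print("tip",(T[:3,3]+.178*T[:3,0]).round(4), T[:3,3])
# stopper hole / bore in the wrist view
for uv in((324,12),): print("hole",plane(c,*uv,.069,T).round(4))
print(s["qpos"].round(3))
E
```

```text
[ 290  199   68   24 1446] [323.65629322 210.94536653]
0.064 [0.5993 0.1984 0.064 ] L [0.5842 0.1791 0.064 ] R [0.6144 0.2176 0.064 ] top/bot [0.5921 0.204  0.064 ] [0.6061 0.1932 0.064 ]
0.073 [0.5969 0.2001 0.073 ] L [0.5824 0.1816 0.073 ] R [0.6113 0.2185 0.073 ] top/bot [0.59   0.2055 0.073 ] [0.6034 0.1951 0.073 ]
tip [0.5988 0.1938 0.1205] [0.59927384 0.19399933 0.29849021]
hole [0.4883 0.2852 0.069 ]
[ 0.192  0.626  1.357 -0.     1.162 -0.715]
```

```bash
python3 -m jog '[{"delta_pos":[0.03,0.06,-0.3],"twist":[0,0,0],"fingers":0},{"delta_pos":[0,0,-0.3],"twist":[0,0,0],"fingers":0},{"delta_pos":[0,0,-0.2],"twist":[0,0,0],"fingers":0},{"delta_pos":[0,0,0],"twist":[0,0,0],"fingers":0},{"delta_pos":[0,0,0],"twist":[0,0,0],"fingers":0},{"delta_pos":[0,0,0],"twist":[0,0,0],"fingers":0}]'
python3 - <<'E'
from h import *
s=observe();T=pose(s);print(s["time"],s["contact_force"].round(2),(T[:3,3]+.178*T[:3,0]).round(4),T[:3,0].round(4))
c=read_camera("wrist");cv2.imwrite("pics/w3.png",c["color"][:,:,::-1])
c=read_camera("side");crop(c["color"],230,120,160,130,5,"pics/si3.png")
s=observe();print(s["contact_force"].round(2))
E
```

```text
time: 3.7
tool_pos: [0.6011, 0.197, 0.2607]
tool_rot: [0.888, 1.569, 0.224]
contact_force: [0.2, 0.3, 1.1]
opening: 0.0007
3.7 [0.23 0.34 1.1 ] [0.6015 0.1971 0.0827] [ 1.8e-03  4.0e-04 -1.0e+00]
[-0.52 -0.3   0.28]
```

View pics/w3.png

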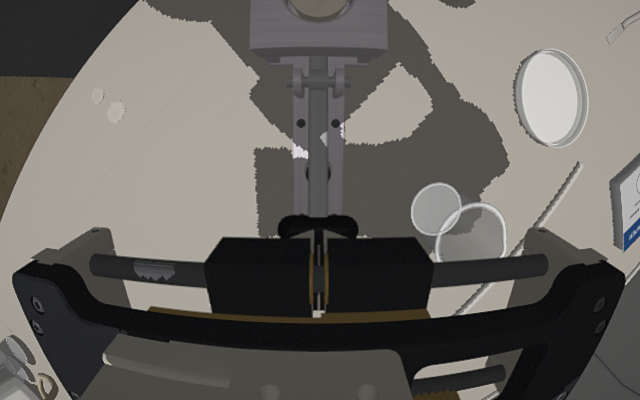

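View pics/si3.png

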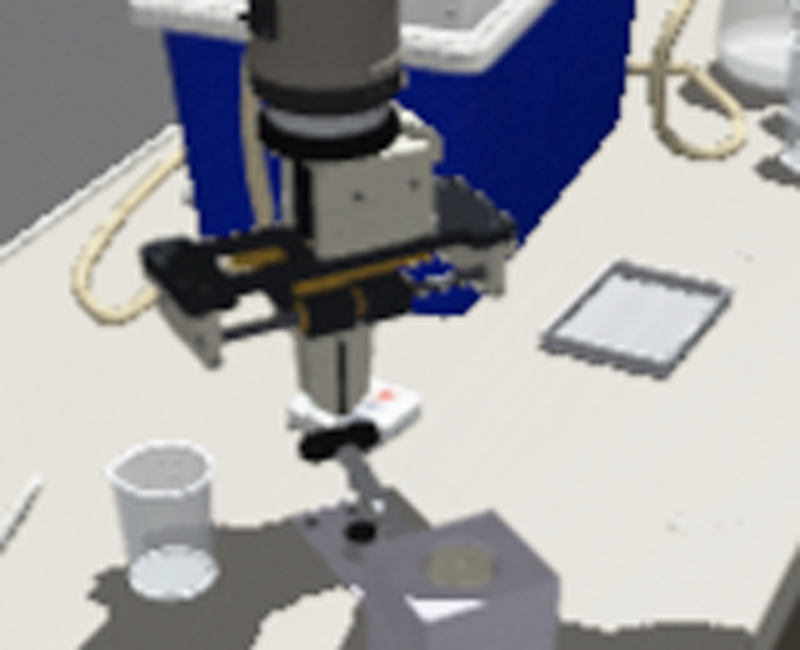

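The side view shows the closed fingertips centred just above the black bar (at crop (340,440)). The way down is clear, so I start pressing.

```bash
python3 -m jog '[{"delta_pos":[0,0,-0.06],"twist":[0,0,0],"fingers":0},{"delta_pos":[0,0,-0.06],"twist":[0,0,0],"fingers":0},{"delta_pos":[0,0,-0.06],"twist":[0,0,0],"fingers":0},{"delta_pos":[0,0,-0.04],"twist":[0,0,0],"fingers":0},{"delta_pos":[0,0,-0.04],"twist":[0,0,0],"fingers":0},{"delta_pos":[0,0,-0.04],"twist":[0,0,0],"fingers":0}]'
python3 -m jog '[{"delta_pos":[0,0,-0.04],"twist":[0,0,0],"fingers":0},{"delta_pos":[0,0,-0.04],"twist":[0,0,0],"fingers":0},{"delta_pos":[0,0,-0.04],"twist":[0,0,0],"fingers":0},{"delta_pos":[0,0,-0.04],"twist":[0,0,0],"fingers":0}]'
```

```text
time: 4.4
tool_pos: [0.6013, 0.197, 0.2451]
tool_rot: [0.682, 1.569, 0.018]
contact_force: [1.5, -2.3, 3.8]
opening: 0.0004
time: 4.8
tool_pos: [0.601, 0.1972, 0.2366]
tool_rot: [1.324, 1.57, 0.66]
contact_force: [2.8, -0.8, 3.3]
opening: 0.0003
```

```bash
python3 -m jog '[{"delta_pos":[0,0,-0.04],"twist":[0,0,0],"fingers":0},{"delta_pos":[0,0,-0.04],"twist":[0,0,0],"fingers":0},{"delta_pos":[0,0,-0.04],"twist":[0,0,0],"fingers":0},{"delta_pos":[0,0,0],"twist":[0,0,0],"fingers":0},{"delta_pos":[0,0,0],"twist":[0,0,0],"fingers":0}]'
python3 -m jog '[{"delta_pos":[0,0,-0.02],"twist":[0,0,0],"fingers":0},{"delta_pos":[0,0,-0.02],"twist":[0,0,0],"fingers":0}]'

```

```text
time: 5.3
tool_pos: [0.6005, 0.1973, 0.2302]
tool_rot: [-2.549, 1.569, 3.07]
contact_force: [0.3, -0.2, 0.6]
opening: 0.0002
time: 5.5
tool_pos: [0.6006, 0.1973, 0.2286]
tool_rot: [-2.484, 1.57, 3.135]
contact_force: [-0.5, -0.4, 1.9]
opening: 0.0007
```

```bash
python3 -m jog '[{"delta_pos":[0,0,-0.02],"twist":[0,0,0],"fingers":0},{"delta_pos":[0,0,-0.02],"twist":[0,0,0],"fingers":0}]'
```

```text
time: 5.7
tool_pos: [0.6007, 0.1972, 0.2266]
tool_rot: [-2.443, 1.57, -3.107]
contact_force: [-1.5, -1.0, 1.8]
opening: 0.0002
```

```bash
python3 -m jog '[{"delta_pos":[0,0,-0.02],"twist":[0,0,0],"fingers":0},{"delta_pos":[0,0,-0.02],"twist":[0,0,0],"fingers":0}]'
```

```text
time: 5.9
tool_pos: [0.6008, 0.1971, 0.2246]
tool_rot: [-2.275, 1.57, -2.939]
contact_force: [-1.0, -0.0, 2.3]
opening: 0.0005
```

```bash
python3 -m jog '[{"delta_pos":[0,0,-0.02],"twist":[0,0,0],"fingers":0},{"delta_pos":[0,0,-0.02],"twist":[0,0,0],"fingers":0}]'
```

```text
time: 6.1
tool_pos: [0.6008, 0.1971, 0.2226]
tool_rot: [-2.163, 1.571, -2.827]
contact_force: [-1.0, -0.5, 3.7]
opening: 0.0005
```

```bash
python3 -m jog '[{"delta_pos":[0,0,-0.02],"twist":[0,0,0],"fingers":0},{"delta_pos":[0,0,-0.02],"twist":[0,0,0],"fingers":0}]'
```

```text
time: 6.3
tool_pos: [0.6009, 0.1971, 0.2206]
tool_rot: [-2.239, 1.571, -2.903]
contact_force: [-2.0, 0.3, 2.6]
opening: 0.0005
```

```bash
python3 -m jog '[{"delta_pos":[0,0,-0.02],"twist":[0,0,0],"fingers":0},{"delta_pos":[0,0,-0.02],"twist":[0,0,0],"fingers":0}]'
```

```text
time: 6.5
tool_pos: [0.6009, 0.1971, 0.2186]
tool_rot: [-2.359, 1.571, -3.023]
contact_force: [-1.8, -1.9, 2.2]
opening: 0.0005
```

```bash
python3 -m jog '[{"delta_pos":[0,0,-0.02],"twist":[0,0,0],"fingers":0},{"delta_pos":[0,0,-0.02],"twist":[0,0,0],"fingers":0}]'
```

```text
time: 6.7
tool_pos: [0.6009, 0.1972, 0.217]
tool_rot: [1.665, 1.571, 1.001]
contact_force: [-3.7, -2.2, 6.6]
opening: 0.0002
```

```bash
python3 -m jog '[{"delta_pos":[0,0,-0.005],"twist":[0,0,0],"fingers":0}]'
```

```text
time: 6.8
tool_pos: [0.6009, 0.1972, 0.2169]
tool_rot: [0.955, 1.571, 0.291]
contact_force: [-3.6, -2.3, 8.7]
opening: 0.0008
```

```bash
python3 -m jog '[{"delta_pos":[0,0,-0.004],"twist":[0,0,0],"fingers":0},{"delta_pos":[0,0,0],"twist":[0,0,0],"fingers":0}]'
```

```text
time: 7.0
tool_pos: [0.6008, 0.1972, 0.2169]
tool_rot: [0.893, 1.571, 0.229]
contact_force: [-4.4, -1.2, 7.0]
opening: 0.0006
```

```bash
python3 -m jog '[{"delta_pos":[0,0,-0.012],"twist":[0,0,0],"fingers":0},{"delta_pos":[0,0,0],"twist":[0,0,0],"fingers":0}]'
```

```text
time: 7.2
tool_pos: [0.6008, 0.1972, 0.2164]
tool_rot: [0.971, 1.571, 0.308]
contact_force: [-4.2, -1.6, 8.1]
opening: 0.0004
```

```bash
python3 -m jog '[{"delta_pos":[0,0,-0.008],"twist":[0,0,0],"fingers":0},{"delta_pos":[0,0,0],"twist":[0,0,0],"fingers":0},{"delta_pos":[0,0,0],"twist":[0,0,0],"fingers":0}]'
```

```text
time: 7.5
tool_pos: [0.6008, 0.1972, 0.2162]
tool_rot: [1.007, 1.57, 0.343]
contact_force: [-4.8, -1.5, 9.2]
opening: 0.0006
```

```bash
python3 -m jog '[{"delta_pos":[0,0,0],"twist":[0,0,0],"fingers":0},{"delta_pos":[0,0,-0.004],"twist":[0,0,0],"fingers":0},{"delta_pos":[0,0,0],"twist":[0,0,0],"fingers":0}]'
```

```text
time: 7.8
tool_pos: [0.6008, 0.1972, 0.2161]
tool_rot: [0.874, 1.57, 0.211]
contact_force: [-5.4, -1.7, 9.3]
opening: 0.0007
```

```bash
python3 -m jog '[{"delta_pos":[0,0,0],"twist":[0,0,0],"fingers":0},{"delta_pos":[0,0,-0.004],"twist":[0,0,0],"fingers":0},{"delta_pos":[0,0,0],"twist":[0,0,0],"fingers":0},{"delta_pos":[0,0,0],"twist":[0,0,0],"fingers":0}]'
```

```text
time: 8.2
tool_pos: [0.6008, 0.1972, 0.216]
tool_rot: [0.917, 1.57, 0.253]
contact_force: [-4.2, -1.3, 10.4]
opening: 0.0003
```

```bash
python3 -m jog '[{"delta_pos":[0,0,0],"twist":[0,0,0],"fingers":0},{"delta_pos":[0,0,0],"twist":[0,0,0],"fingers":0},{"delta_pos":[0,0,0],"twist":[0,0,0],"fingers":0}]'
```

```text
time: 8.5
tool_pos: [0.6008, 0.1972, 0.216]
tool_rot: [0.945, 1.57, 0.281]
contact_force: [-4.2, -1.5, 10.1]
opening: 0.0006
```

```bash
python3 -m jog '[{"delta_pos":[0,0,0],"twist":[0,0,0],"fingers":0},{"delta_pos":[0,0,0],"twist":[0,0,0],"fingers":0},{"delta_pos":[0,0,0],"twist":[0,0,0],"fingers":0}]'
python3 -m jog '[{"delta_pos":[0,0,0.1],"twist":[0,0,0],"fingers":0},{"delta_pos":[0,0,0.3],"twist":[0,0,0],"fingers":0},{"delta_pos":[0,0,0.6],"twist":[0,0,0],"fingers":0},{"delta_pos":[0,0,0.6],"twist":[0,0,0],"fingers":0},{"delta_pos":[0,0,0.4],"twist":[0,0,0],"fingers":0},{"delta_pos":[0,0,0],"twist":[0,0,0],"fingers":0},{"delta_pos":[0,0,0],"twist":[0,0,0],"fingers":0}]'
python3 - <<'E'
from h import *
s=observe();T=pose(s);print(s["contact_force"].round(2),T.round(3))
c=read_camera("wrist");cv2.imwrite("pics/w4.png",c["color"][:,:,::-1])
c=read_camera("scene");crop(c["color"],250,150,110,120,5,"pics/sc4.png")
c=read_camera("side");crop(c["color"],260,180,110,100,6,"pics/si4.png")
E
```

```text
time: 8.8
tool_pos: [0.6008, 0.1972, 0.216]
tool_rot: [0.913, 1.57, 0.249]
contact_force: [-5.1, -1.7, 9.8]
opening: 0.0008
time: 9.5
tool_pos: [0.6009, 0.1972, 0.3153]
tool_rot: [0.982, 1.57, 0.318]
contact_force: [-0.5, 0.4, 0.3]
opening: 0.0003
[-0.47  0.44  0.32] [[ 0.001  0.616  0.788  0.601]
 [ 0.     0.788 -0.616  0.197]
 [-1.     0.001  0.001  0.315]
 [ 0.     0.     0.     1.   ]]
```

View pics/w4.png

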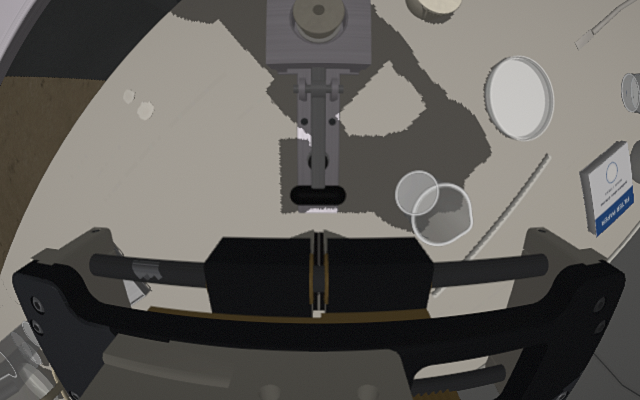

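View pics/sc4.png

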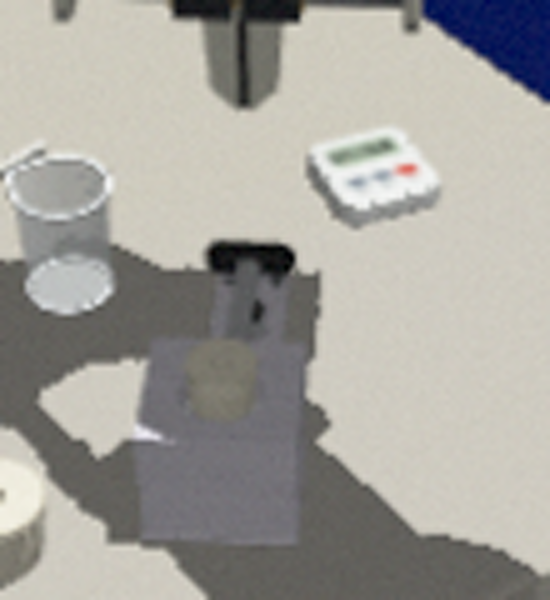

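View pics/si4.png

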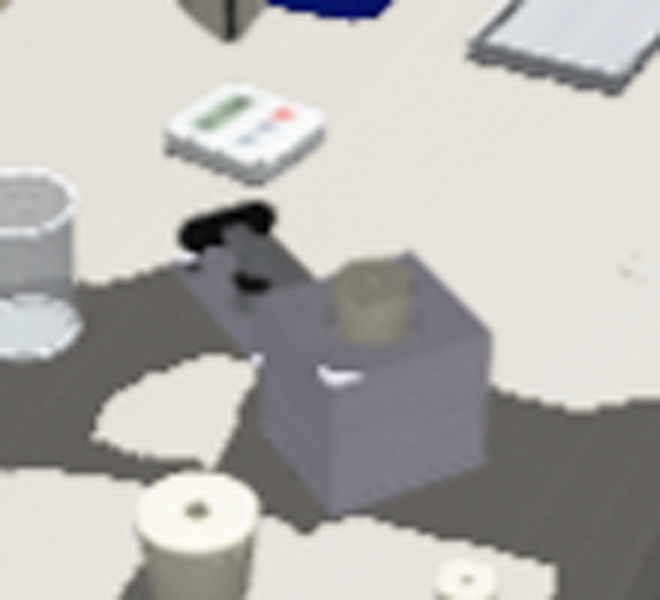

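```bash
python3 - <<'E'
from h import *
c1=read_camera("scene");c2=read_camera("side");s=observe();T=pose(s);c3=read_camera("wrist")
crop(c1["color"],280,212,30,26,20,"pics/sc5.png");crop(c2["color"],308,218,30,24,20,"pics/si5.png");crop(c3["color"],270,0,110,70,7,"pics/w5.png")
E
```

```text
(no output)
```

View pics/sc5.png

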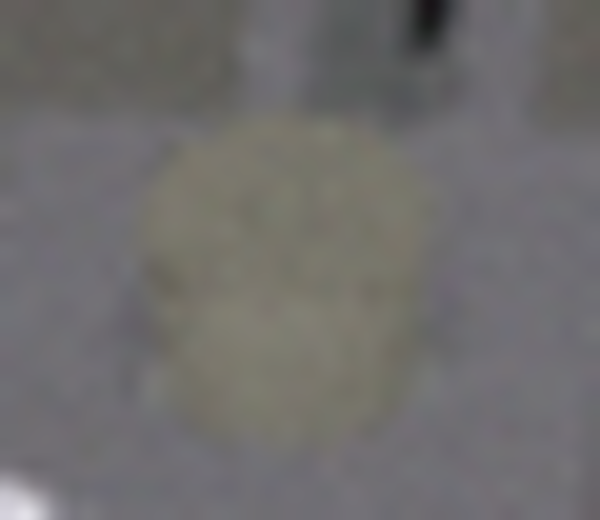

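View pics/si5.png

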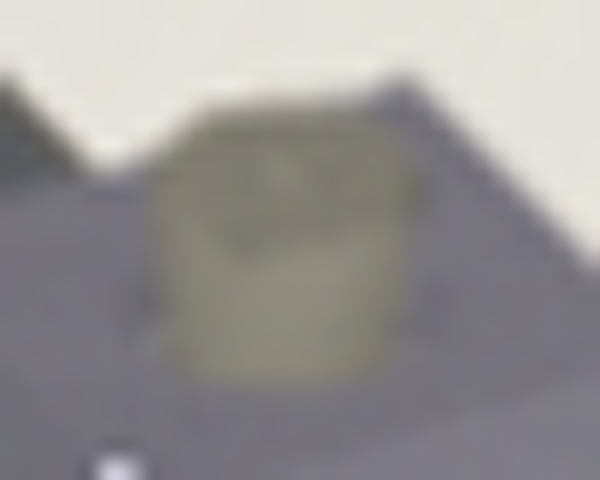

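View pics/w5.png

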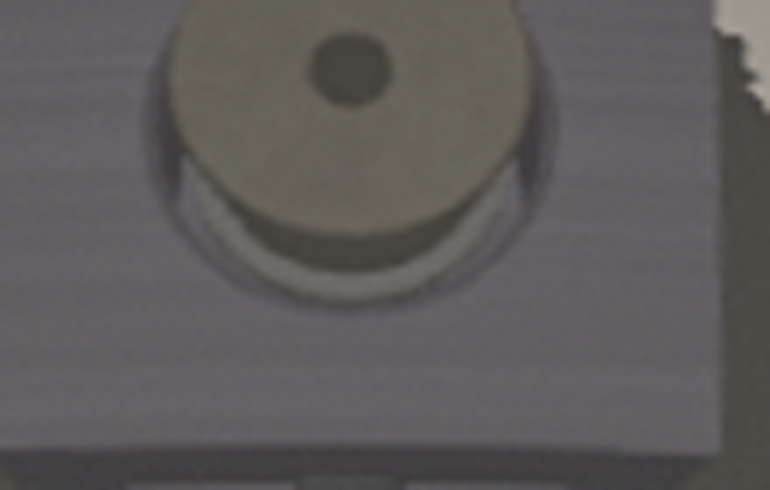

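```bash
python3 - <<'E'
from h import *
c1=read_camera("scene");c2=read_camera("side");s=observe();T=pose(s);c3=read_camera("wrist")
g=lambda x,y,x0,y0,k:(x0+(x+.5)/k-.5,y0+(y+.5)/k-.5)
r=[ray(c1,*g(288,208,280,212,20)),ray(c2,*g(285,183,308,218,20)),ray(c3,*g(350,69,270,0,7),T)]
for k in((0,1),(0,2),(1,2),(0,1,2)):
    p,e=tri([r[i] for i in k]);print(k,p.round(4),np.round(e,4))
for z in(.086,.0885,.091):print(z,[(o+d*(z-o[2])/d[2])[:2].round(4) for o,d in r])
# now-view of bar: travel check
print(T.round(4), s["qpos"].round(3))
E
```

```text
(0, 1) [0.487  0.2849 0.0874] [0.0003 0.0003]
(0, 2) [0.4872 0.2859 0.0873] [0.001 0.001]
(1, 2) [0.4874 0.2862 0.0884] [0.0007 0.0007]
(0, 1, 2) [0.4871 0.2858 0.0878] [0.0009 0.0005 0.0011]
0.086 [array([0.4879, 0.2844]), array([0.4882, 0.2826]), array([0.4874, 0.287 ])]
0.0885 [array([0.4856, 0.2858]), array([0.4868, 0.2859]), array([0.488 , 0.2864])]
0.091 [array([0.4833, 0.2871]), array([0.4853, 0.2893]), array([0.4887, 0.2859])]
[[-9.000e-04  6.163e-01  7.875e-01  6.009e-01]
 [-1.000e-04  7.875e-01 -6.163e-01  1.971e-01]
 [-1.000e+00 -7.000e-04 -6.000e-04  3.143e-01]
 [ 0.000e+00  0.000e+00  0.000e+00  1.000e+00]] [ 0.196  0.614  1.331  0.     1.197 -0.711]
```

```bash
python3 -m jog '[{"delta_pos":[-0.25,0.12,0.01],"twist":[0,0,1],"fingers":60},{"delta_pos":[-0.25,0.12,0.01],"twist":[0,0,1],"fingers":60},{"delta_pos":[-0.25,0.12,0.01],"twist":[0,0,1],"fingers":60},{"delta_pos":[-0.25,0.12,0.01],"twist":[0,0,1],"fingers":60},{"delta_pos":[-0.25,0.12,0.01],"twist":[0,0,1],"fingers":60},{"delta_pos":[-0.25,0.12,0.01],"twist":[0,0,1],"fingers":60},{"delta_pos":[-0.25,0.12,0.01],"twist":[0,0,1],"fingers":60},{"delta_pos":[-0.25,0.12,0.01],"twist":[0,0,1],"fingers":60}]'
python3 -m jog '[{"delta_pos":[-0.25,0.12,0.01],"twist":[0,0,1],"fingers":60},{"delta_pos":[-0.25,0.12,0.01],"twist":[0,0,1],"fingers":60},{"delta_pos":[-0.25,0.12,0.01],"twist":[0,0,1],"fingers":60},{"delta_pos":[-0.14,0.09,0.01],"twist":[0,0,0.4],"fingers":60},{"delta_pos":[0,0,0],"twist":[0.5,-0.86,0],"fingers":60},{"delta_pos":[0,0,0],"twist":[0.5,-0.86,0],"fingers":60},{"delta_pos":[0,0,0],"twist":[0,0,0],"fingers":60},{"delta_pos":[0,0,0],"twist":[0,0,0],"fingers":60}]'
python3 - <<'E'
from h import *
s=observe();T=pose(s);print(T.round(4));L=.1714
print("axis pt",(T[:3,3]+L*T[:3,0]).round(4),"want .4871 .2857 .082+h; delta units",((np.array([.4871,.2857,.082])-(T[:3,3]+L*T[:3,0]))/.05).round(3))
print(s["opening"],s["qpos"].round(3),np.degrees(np.arctan2(T[1,1],T[0,1])))
c=read_camera("wrist");cv2.imwrite("pics/w6.png",c["color"][:,:,::-1])
c=read_camera("scene");cv2.imwrite("pics/s6.png",c["color"][:,:,::-1])
E
```

```text
time: 10.75
tool_pos: [0.5004, 0.2454, 0.3189]
tool_rot: [1.437, 1.571, 1.615]
contact_force: [-0.2, -0.3, -0.0]
opening: 0.0579
time: 11.55
tool_pos: [0.4564, 0.2675, 0.321]
tool_rot: [-0.002, 1.365, 0.527]
contact_force: [0.4, -0.0, -0.7]
opening: 0.0601
[[ 1.767e-01 -5.046e-01  8.451e-01  4.564e-01]
 [ 1.028e-01  8.633e-01  4.941e-01  2.675e-01]
 [-9.789e-01 -4.000e-04  2.044e-01  3.210e-01]
 [ 0.000e+00  0.000e+00  0.000e+00  1.000e+00]]
axis pt [0.4867 0.2852 0.1532] want .4871 .2857 .082+h; delta units [ 0.009  0.011 -1.425]
0.06008044944438172 [ 0.377  0.388  1.717  0.041  0.833 -1.747] 120.30785440850494
```

View pics/w6.png

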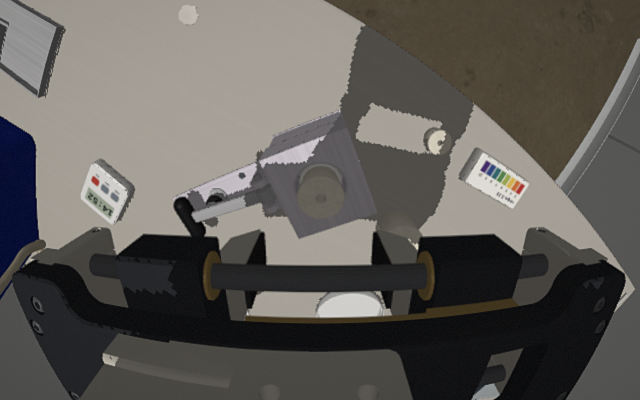

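View pics/s6.png

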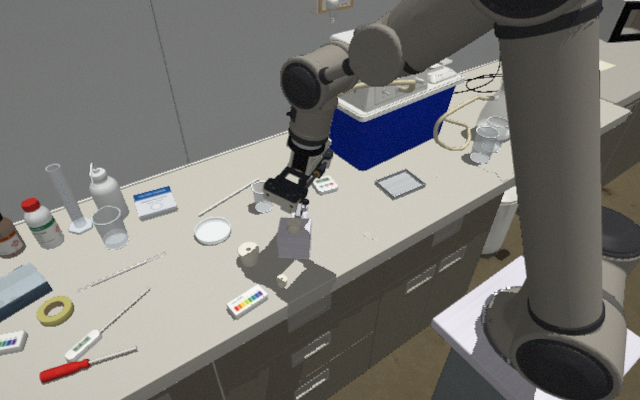

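```bash
python3 - <<'E'
from h import *
s=observe();T=pose(s);c=read_camera("wrist");crop(c["color"],285,150,75,70,8,"pics/w7.png")
for z in(.0875,.0885):print(plane(c,320.5,199,z,T).round(4))
E
```

```text
[0.4884 0.2872 0.0875]
[0.488  0.2869 0.0885]
```

View pics/w7.png

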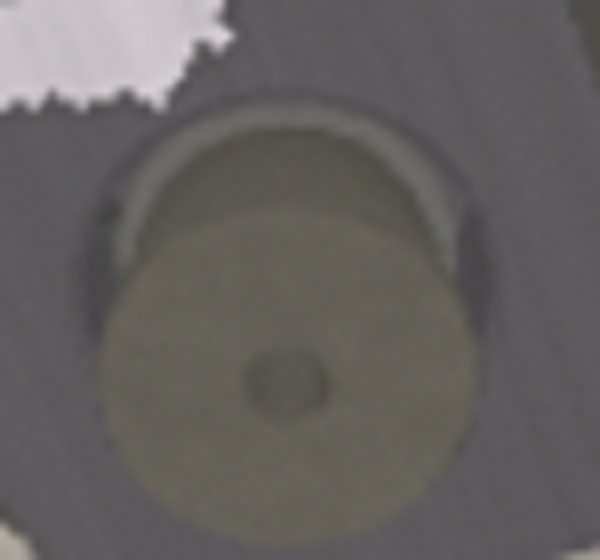

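```bash
python3 -m jog '[{"delta_pos":[0.014,0.016,-0.35],"twist":[0,0,0],"fingers":60},{"delta_pos":[0,0,-0.35],"twist":[0,0,0],"fingers":60},{"delta_pos":[0,0,-0.3],"twist":[0,0,0],"fingers":60},{"delta_pos":[0,0,-0.25],"twist":[0,0,0],"fingers":60},{"delta_pos":[0,0,-0.15],"twist":[0,0,0],"fingers":60},{"delta_pos":[0,0,0],"twist":[0,0,0],"fingers":60},{"delta_pos":[0,0,0],"twist":[0,0,0],"fingers":60}]'
python3 - <<'E'
from h import *
s=observe();T=pose(s)
print("tip",(T[:3,3]+.178*T[:3,0]).round(4),"ax",(T[:3,3]+.1714*T[:3,0]).round(4),s["contact_force"].round(2),s["opening"])
c=read_camera("side");crop(c["color"],270,160,100,100,6,"pics/si8.png")
c=read_camera("scene");crop(c["color"],250,160,90,100,6,"pics/sc8.png")
c=read_camera("wrist");cv2.imwrite("pics/w8.png",c["color"][:,:,::-1])
E
```

```text
time: 12.4
tool_pos: [0.4574, 0.2686, 0.2512]
tool_rot: [-0.003, 1.362, 0.527]
contact_force: [-0.2, -0.9, 0.9]
opening: 0.06
tip [0.4892 0.2871 0.077 ] ax [0.4881 0.2864 0.0835] [-0.18 -0.94  0.9 ] 0.06001398733770287
```

View pics/si8.png

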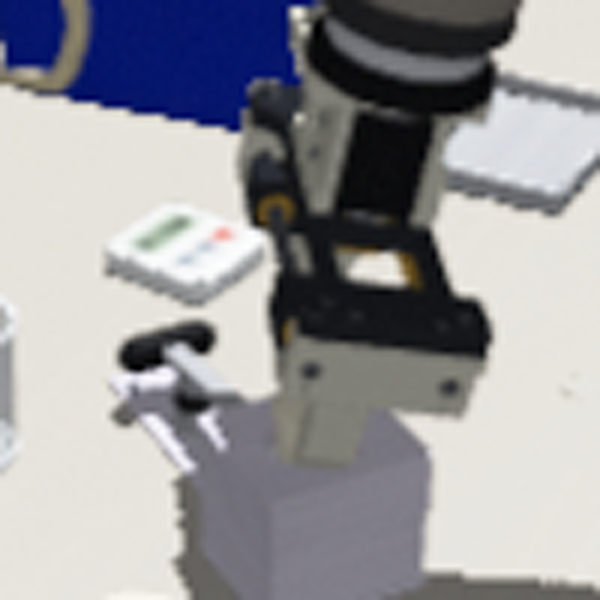

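View pics/w8.png

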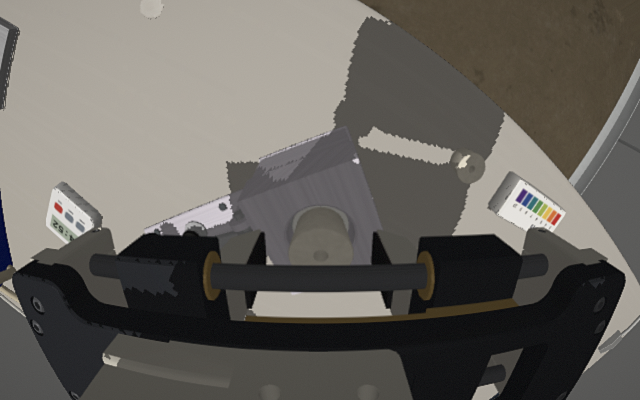

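View pics/sc8.png

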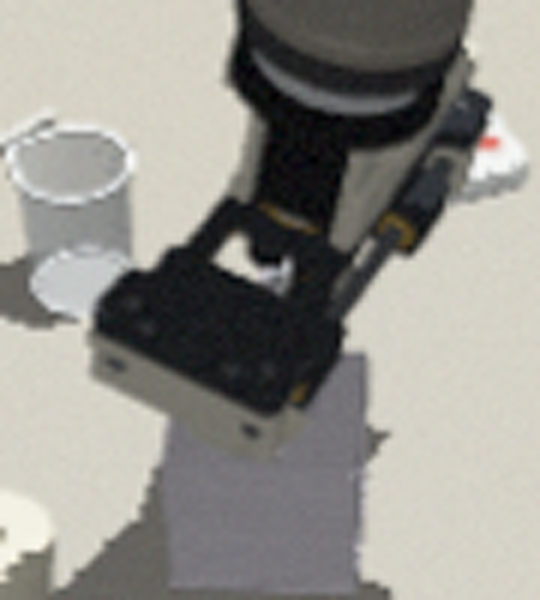

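```bash
python3 -m jog '[{"delta_pos":[0,0,-0.01],"twist":[0,0,0],"fingers":28},{"delta_pos":[0,0,0],"twist":[0,0,0],"fingers":28},{"delta_pos":[0,0,0],"twist":[0,0,0],"fingers":28},{"delta_pos":[0,0,0],"twist":[0,0,0],"fingers":28},{"delta_pos":[0,0,0],"twist":[0,0,0],"fingers":28},{"delta_pos":[0,0,0],"twist":[0,0,0],"fingers":28}]' 12
```

```text
time: 13.15
tool_pos: [0.4571, 0.2685, 0.2504]
tool_rot: [-0.002, 1.362, 0.527]
contact_force: [-0.0, 0.7, -0.0]
opening: 0.0329
```

```bash
python3 -m jog '[{"delta_pos":[0,0,0],"twist":[0,0,0],"fingers":28},{"delta_pos":[0,0,0],"twist":[0,0,0],"fingers":28},{"delta_pos":[0,0,0.1],"twist":[0,0,0],"fingers":28},{"delta_pos":[0,0,0.1],"twist":[0,0,0],"fingers":28},{"delta_pos":[0,0,0.2],"twist":[0,0,0],"fingers":28},{"delta_pos":[0,0,0.2],"twist":[0,0,0],"fingers":28},{"delta_pos":[0,0,0.2],"twist":[0,0,0],"fingers":28},{"delta_pos":[0,0,0],"twist":[0,0,0],"fingers":28}]'
python3 - <<'E'
from h import *
s=observe();T=pose(s)
print("tip",(T[:3,3]+.178*T[:3,0]).round(4),s["contact_force"].round(2),s["opening"])
c=read_camera("side");crop(c["color"],270,150,100,100,6,"pics/si9.png")
c=read_camera("scene");crop(c["color"],250,150,90,100,6,"pics/sc9.png")
c=read_camera("wrist");crop(c["color"],220,190,200,120,4,"pics/w9.png")
E
```

```text
time: 13.95
tool_pos: [0.4576, 0.2687, 0.2924]
tool_rot: [-0.006, 1.359, 0.524]
contact_force: [-0.2, 0.5, -0.5]
opening: 0.0328
tip [0.49   0.2874 0.1184] [-0.18  0.48 -0.51] 0.03275412572053821
```

View pics/si9.png

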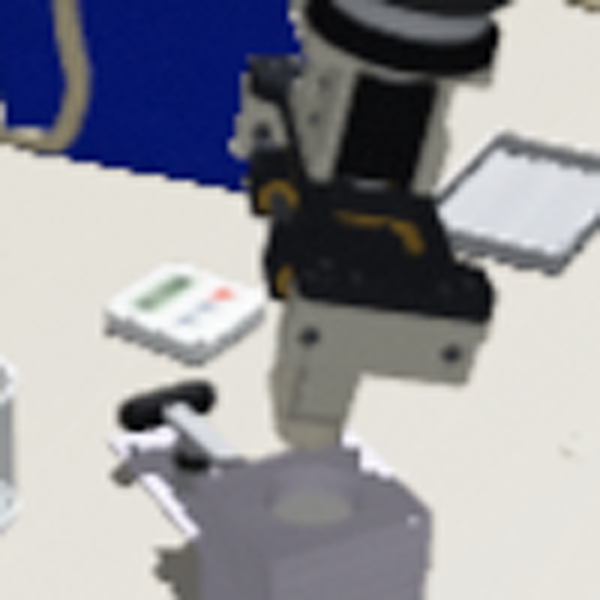

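View pics/w9.png

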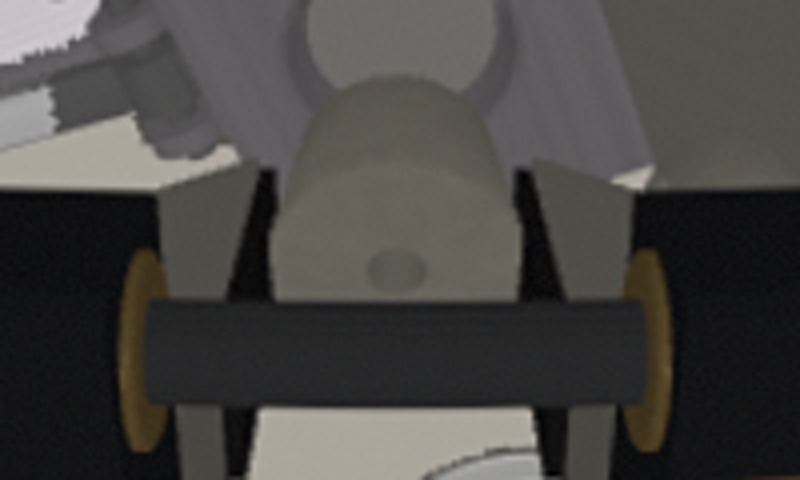

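```bash
python3 -m jog '[{"delta_pos":[0,0,0.2],"twist":[0,0,0],"fingers":28},{"delta_pos":[-0.05,-0.3,0.2],"twist":[0,0,-0.5],"fingers":28},{"delta_pos":[-0.1,-0.5,0.2],"twist":[0,0,-0.5],"fingers":28},{"delta_pos":[-0.1,-0.6,0],"twist":[0,0,-0.5],"fingers":28},{"delta_pos":[-0.1,-0.6,0],"twist":[0,0,-0.5],"fingers":28},{"delta_pos":[-0.1,-0.6,0],"twist":[0,0,-0.5],"fingers":28},{"delta_pos":[-0.1,-0.6,0],"twist":[0,0,-0.5],"fingers":28},{"delta_pos":[-0.1,-0.6,0],"twist":[0,0,-0.5],"fingers":28}]'
python3 -m jog '[{"delta_pos":[0,-0.6,0],"twist":[0,0,-0.5],"fingers":28},{"delta_pos":[0,-0.6,0],"twist":[0,0,-0.5],"fingers":28},{"delta_pos":[0,-0.6,0],"twist":[0,0,-0.5],"fingers":28},{"delta_pos":[0,-0.6,0],"twist":[0,0,-0.5],"fingers":28},{"delta_pos":[0,-0.6,0],"twist":[0,0,-0.5],"fingers":28},{"delta_pos":[0,-0.4,0],"twist":[0,0,-0.5],"fingers":28},{"delta_pos":[0,-0.15,0],"twist":[0,0,-0.5],"fingers":28},{"delta_pos":[0,0,0],"twist":[0,0,0],"fingers":28}]'
python3 - <<'E'
from h import *
s=observe();T=pose(s);print(T.round(4))
print("tip",(T[:3,3]+.178*T[:3,0]).round(4),s["contact_force"].round(2),s["opening"],s["qpos"].round(3))
c=read_camera("side");cv2.imwrite("pics/si10.png",c["color"][:,:,::-1])
c=read_camera("scene");cv2.imwrite("pics/sc10.png",c["color"][:,:,::-1])
c=read_camera("wrist");cv2.imwrite("pics/w10.png",c["color"][:,:,::-1])
E
```

```text
time: 14.9
tool_pos: [0.4243, 0.0774, 0.3208]
tool_rot: [-0.003, 1.362, 0.158]
contact_force: [0.9, -0.2, -0.2]
opening: 0.0326
time: 15.7
tool_pos: [0.4247, -0.1, 0.3207]
tool_rot: [-0.003, 1.362, -0.209]
contact_force: [0.2, -0.4, 0.0]
opening: 0.0324
[[ 2.026e-01  2.040e-01  9.578e-01  4.247e-01]
 [-4.290e-02  9.790e-01 -1.995e-01 -1.000e-01]
 [-9.783e-01 -7.000e-04  2.071e-01  3.207e-01]
 [ 0.000e+00  0.000e+00  0.000e+00  1.000e+00]]
tip [ 0.4607 -0.1076  0.1465] [ 0.22 -0.37  0.02] 0.03243753789755341 [-0.422  0.234  1.954  0.064  0.751 -1.829]
```

View pics/sc10.png

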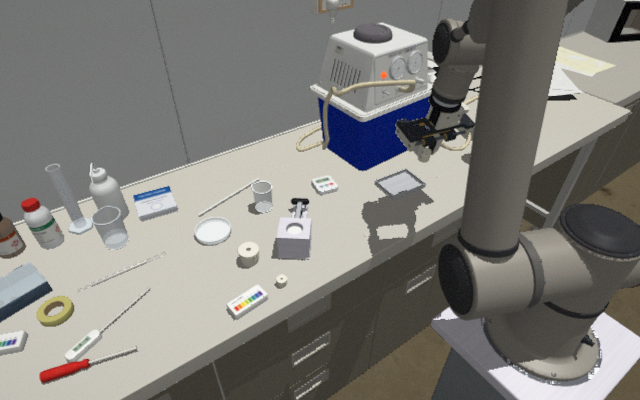

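View pics/w10.png

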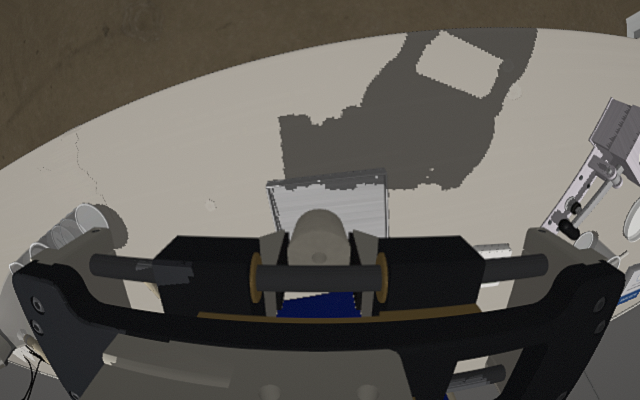

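View pics/si10.png

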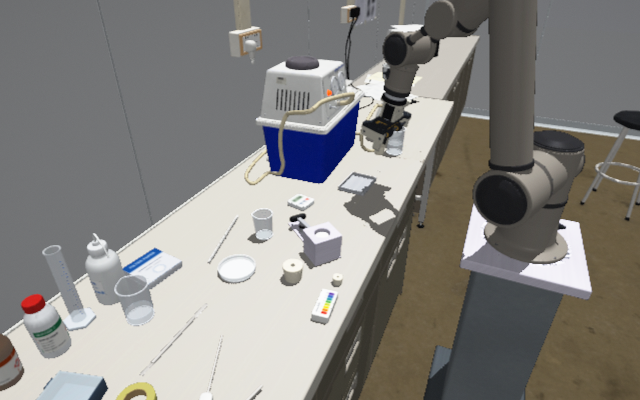

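```bash
python3 -m jog '[{"delta_pos":[0.32,0.01,-0.3],"twist":[0,0,0],"fingers":28},{"delta_pos":[0.32,0.01,-0.3],"twist":[0,0,0],"fingers":28},{"delta_pos":[0.32,0,-0.3],"twist":[0,0,0],"fingers":28},{"delta_pos":[0.3,0,-0.3],"twist":[0,0,0],"fingers":28},{"delta_pos":[0,0,-0.4],"twist":[0,0,0],"fingers":28},{"delta_pos":[0,0,-0.3],"twist":[0,0,0],"fingers":28},{"delta_pos":[0,0,0],"twist":[0,0,0],"fingers":28},{"delta_pos":[0,0,0],"twist":[0,0,0],"fingers":28}]'
python3 - <<'E'
from h import *
s=observe();T=pose(s);print(T.round(4))
print("tip",(T[:3,3]+.178*T[:3,0]).round(4),s["contact_force"].round(2),s["opening"])
c=read_camera("side");crop(c["color"],310,60,130,150,4,"pics/si11.png")
c=read_camera("scene");crop(c["color"],350,60,150,150,4,"pics/sc11.png")
c=read_camera("wrist");cv2.imwrite("pics/w11.png",c["color"][:,:,::-1])
E
```

```text
time: 16.65
tool_pos: [0.4878, -0.0975, 0.2256]
tool_rot: [-0.002, 1.363, -0.204]
contact_force: [-0.4, 0.2, -1.4]
opening: 0.0328
[[ 2.022e-01  2.006e-01  9.586e-01  4.878e-01]
 [-4.190e-02  9.797e-01 -1.962e-01 -9.750e-02]
 [-9.784e-01 -5.000e-04  2.065e-01  2.256e-01]
 [ 0.000e+00  0.000e+00  0.000e+00  1.000e+00]]
tip [ 0.5238 -0.105   0.0514] [-0.39  0.15 -1.4 ] 0.032835509726902204
```

View pics/sc11.png

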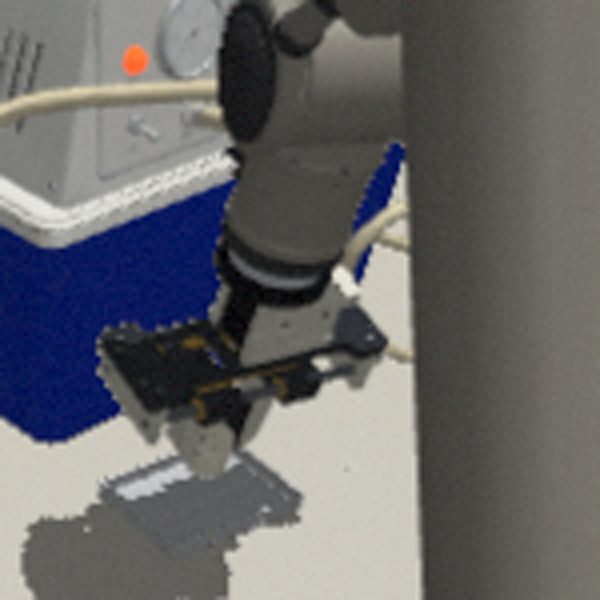

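View pics/si11.png

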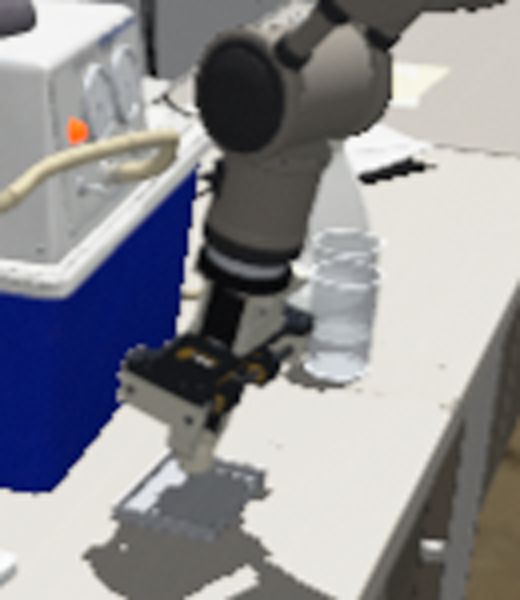

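View pics/w11.png

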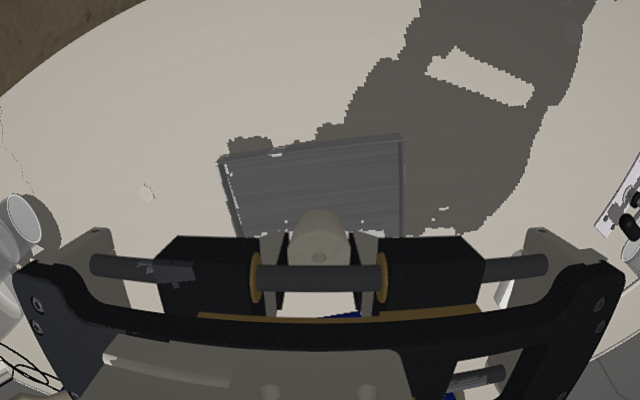

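```bash
python3 - <<'E'
from h import *
c1=read_camera("scene");c2=read_camera("side");s=observe();T=pose(s)
g=lambda x,y,x0,y0,k:(x0+(x+.5)/k-.5,y0+(y+.5)/k-.5)
def t(n,a,b):
    p,e=tri([ray(c1,*g(*a,350,60,4)),ray(c2,*g(*b,310,60,4))]);print(n,p.round(4),np.round(e,4));return p
p=t("cap centre",(247,72),(240,95))
t("cap top",(243,3),(238,40));t("cap bottom",(255,140),(243,152))
t("cap left", (220,72),(198,95))
t("flange ring L",(220,265),(200,262));t("hose tip?",(215,95),(178,140))
a=T[:3,0];q=T[:3,3];d=np.dot(q-p,a);print("along axis",d,"perp",np.linalg.norm(q-p-d*a),(q-d*a).round(3))
E
```

```text
cap centre [ 0.4828 -0.0384  0.3672] [0.0011 0.0011]
cap top [ 0.484  -0.0279  0.4078] [0.0002 0.0002]
cap bottom [ 0.4823 -0.054   0.3222] [0.0015 0.0015]
cap left [ 0.5161 -0.0513  0.3564] [0.0051 0.0051]
flange ring L [ 0.5145 -0.076   0.222 ] [0.0063 0.0063]
hose tip? [ 0.5416 -0.0802  0.319 ] [0.001 0.001]
along axis 0.14139967808147857 perp 0.058726811939489164 [ 0.459 -0.092  0.365]
```

```bash
python3 -m jog '[{"delta_pos":[0,-0.03,-0.2],"twist":[0,0,0],"fingers":28},{"delta_pos":[0,0,-0.2],"twist":[0,0,0],"fingers":28},{"delta_pos":[0,0,-0.13],"twist":[0,0,0],"fingers":28},{"delta_pos":[0,0,-0.07],"twist":[0,0,0],"fingers":28},{"delta_pos":[0,0,0],"twist":[0,0,0],"fingers":28},{"delta_pos":[0,0,0],"twist":[0,0,0],"fingers":28}]'
python3 - <<'E'
from h import *
s=observe();T=pose(s);print(T[:3,3].round(4),s["contact_force"].round(2),s["opening"])
print("stopper est",(T[:3,3]+[.034,-.007,-.1902]).round(4))
c=read_camera("side");crop(c["color"],310,60,130,150,4,"pics/si12.png")
c=read_camera("wrist");cv2.imwrite("pics/w12.png",c["color"][:,:,::-1])
c=read_camera("scene");crop(c["color"],360,140,80,70,8,"pics/sc12.png")
E
```

```text
time: 17.5
tool_pos: [0.4877, -0.0996, 0.1953]
tool_rot: [-0.003, 1.363, -0.206]
contact_force: [0.7, 0.4, 0.1]
opening: 0.0328
[ 0.4877 -0.0996  0.1953] [0.74 0.4  0.08] 0.03279867739041674
stopper est [ 0.5217 -0.1066  0.0051]
```

View pics/si12.png

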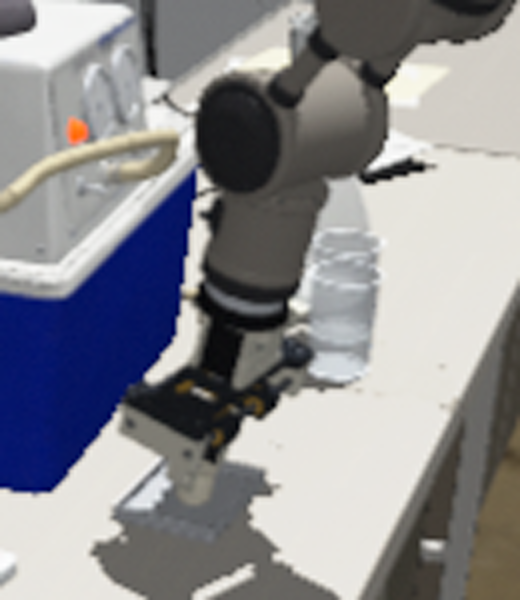

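View pics/w12.png

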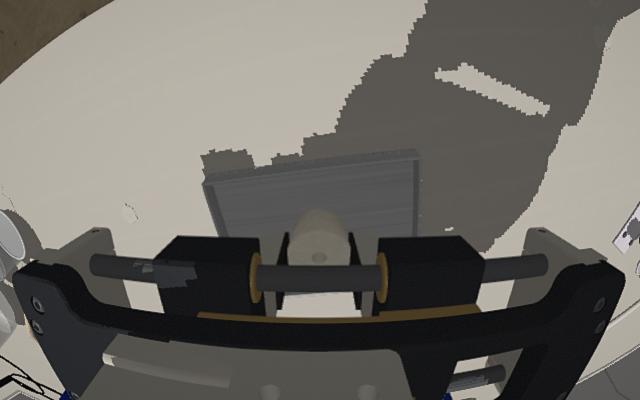

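```bash
python3 -m jog '[{"delta_pos":[0,0,-0.012],"twist":[0,0,0],"fingers":28},{"delta_pos":[0,0,-0.012],"twist":[0,0,0],"fingers":28},{"delta_pos":[0,0,-0.012],"twist":[0,0,0],"fingers":28},{"delta_pos":[0,0,0],"twist":[0,0,0],"fingers":28}]'
```

```text
time: 18.05
tool_pos: [0.4876, -0.0995, 0.1935]
tool_rot: [-0.003, 1.363, -0.206]
contact_force: [-0.6, -0.2, -0.4]
opening: 0.0326
```

```bash
python3 -m jog '[{"delta_pos":[0,0,-0.01],"twist":[0,0,0],"fingers":28},{"delta_pos":[0,0,-0.01],"twist":[0,0,0],"fingers":28},{"delta_pos":[0,0,0],"twist":[0,0,0],"fingers":28}]'
```

```text
time: 18.35
tool_pos: [0.4877, -0.0995, 0.1928]
tool_rot: [-0.003, 1.362, -0.206]
contact_force: [-0.6, 0.9, 2.4]
opening: 0.033
```

```bash
python3 -m jog '[{"delta_pos":[0,0,-0.006],"twist":[0,0,0],"fingers":28},{"delta_pos":[0,0,0],"twist":[0,0,0],"fingers":28}]'
```

```text
time: 18.55
tool_pos: [0.4877, -0.0995, 0.1927]
tool_rot: [-0.003, 1.362, -0.206]
contact_force: [-2.4, 0.9, 6.0]
opening: 0.033
```

```bash
python3 -m jog '[{"delta_pos":[0,0,0],"twist":[0,0,0],"fingers":36},{"delta_pos":[0,0,0],"twist":[0,0,0],"fingers":39},{"delta_pos":[0,0,0],"twist":[0,0,0],"fingers":44},{"delta_pos":[0,0,0],"twist":[0,0,0],"fingers":50},{"delta_pos":[0,0,0],"twist":[0,0,0],"fingers":56},{"delta_pos":[0,0,0],"twist":[0,0,0],"fingers":60},{"delta_pos":[0,0,0],"twist":[0,0,0],"fingers":60}]'
python3 - <<'E'
from h import *
s=observe();T=pose(s);print(T[:3,3].round(4),s["contact_force"].round(2),s["opening"])
c=read_camera("wrist");cv2.imwrite("w13.png",c["color"][:,:,::-1])
im=c["color"].astype(int);m=(((im[:,:,0]-im[:,:,2])>10)).astype(np.uint8)
sub=m[200:265,262:378]
print(sub.sum(), im[250,320],im[225,320],im[205,270])
E
```

```text
time: 19.25
tool_pos: [0.4876, -0.0995, 0.1923]
tool_rot: [-0.003, 1.362, -0.206]
contact_force: [0.3, -0.2, -0.6]
opening: 0.0596
[ 0.4876 -0.0995  0.1923] [ 0.29 -0.2  -0.58] 0.05957888078475627
2797 [113 110 100] [103  99  92] [88 88 86]
```

```bash
python3 -m jog '[{"delta_pos":[-0.03,0.006,0.15],"twist":[0,0,0],"fingers":60},{"delta_pos":[-0.06,0.012,0.29],"twist":[0,0,0],"fingers":60},{"delta_pos":[-0.08,0.016,0.4],"twist":[0,0,0],"fingers":60},{"delta_pos":[-0.1,0.02,0.5],"twist":[0,0,0],"fingers":60},{"delta_pos":[-0.3,0,0.5],"twist":[0,0,0],"fingers":60},{"delta_pos":[-0.4,0,0.4],"twist":[0,0,0],"fingers":60},{"delta_pos":[-0.4,0,0.2],"twist":[0,0,0],"fingers":60},{"delta_pos":[0,0,0],"twist":[0,0,0],"fingers":60}]'
python3 - <<'E'
from h import *
s=observe();T=pose(s);print(s["time"],T[:3,3].round(4),s["contact_force"].round(2))
C={n:read_camera(n) for n in("scene","side")}
s=observe();T=pose(s);w=read_camera("wrist")
for n,c in C.items(): print(n,"expected top px",proj(c,[.5217,-.1065,.030]).round(1),"bottom",proj(c,[.5217,-.1065,.002]).round(1))
print("wrist exp",proj(w,[.5217,-.1065,.030],T).round(1))
for n,c in {**C,"wrist":w}.items():
    cv2.imwrite(f"f_{n}.png",c["color"][:,:,::-1])
    im=c["color"].astype(int);p=proj(c,[.5217,-.1065,.030],T if n=="wrist" else None).astype(int)
    m=((im[:,:,0]-im[:,:,2])>14).astype(np.uint8)
    r=22 if n!="wrist" else 45
    y0=max(p[1]-r,0);x0=max(p[0]-r,0);sub=m[y0:p[1]+r,x0:p[0]+r]
    k,l,st,ce=cv2.connectedComponentsWithStats(sub)
    for i in range(1,k):
        if st[i,4]>15: print(n,"blob",st[i,:2]+[x0,y0],st[i,2:],(ce[i]+[x0,y0]).round(1))
E
```

```text
time: 20.1
tool_pos: [0.4176, -0.0966, 0.3159]
tool_rot: [-0.005, 1.361, -0.209]
contact_force: [-1.0, 0.3, 0.9]
opening: 0.0596
20.1 [ 0.4176 -0.0966  0.3159] [-0.99  0.26  0.91]
scene expected top px [400.8 177.6] bottom [399.5 185.2]
side expected top px [358.2 177.9] bottom [357.8 185.2]
wrist exp [330.5 231.9]
scene blob [378 155] [ 44  23 459] [400.3 164.8]
scene blob [396 175] [11  8 67] [401.2 178.2]
scene blob [378 191] [10  8 21] [381.4 193.8]
side blob [354 178] [ 9  8 46] [358.  181.8]
wrist blob [313 217] [ 35  30 805] [330.1 231.5]
wrist blob [307 257] [ 64   8 211] [346.1 261.3]
```

```bash
python3 - <<'E'
from h import *
for n,(x0,y0,x1,y1) in {"f_scene.png":(372,164,430,204),"f_side.png":(334,166,382,198)}.items():
    im=cv2.imread(n)[:,:,::-1].astype(int)
    print(n,x0,y0)
    for y in range(y0,y1):
        print("".join(("o" if (p[0]-p[2])>14 and p[0]>170 else "x" if (p[0]-p[2])>12 else "#" if p.sum()<330 else "+" if p.sum()<480 else ".") for p in im[y,x0:x1]))
E
```

```text
f_scene.png 372 164
######+.oooxoxooooooooooooxxxxxooooooxooooxxxxoxoooxooooxo
####+.oooxxooooooooxooxoxxxoox.ooxooooxooooooooooooxoooxox
##+.ooooxxoooooooooxoxoxxoooxxxoxooooox.oooooxoxxoooxoxoox
+.ooooooooooooooooxxooxooooxoxooxxooxxxoooxoooooooooox.ooo
ooooxooooooooooxxoo.xoooooooooxx...xxooooxooxoooooxoxooxoo
ooxoooooooxooxo.xxxooxoooooox....++.xooxooooxooooxxoxoxxoo
xoooooxxoooxxoxooooxxooo.xx...+#####..xooxoooxoooxoxoxxoo.
ooxooooooxo.ooooooooooxox..+###+++###..xooooooxoooxxxoxxox
oooooooxxxooxxoxxooox.x..+###+++..+###+..oxxoooooo.xoooxxo
oooxxoxoxxoooxoooox...++###+++....+++###..oooxoo.oxoxox.ox
ooxoxo..ooooooox....+###+++x.........+###....xoxooooxoxxox
xxooxooooooxxxx..+###+++.xoooooo......+###++.xxooxxooxxoxx
xooooooxxxx...++###+++..xooooooooo.....+####+.xoxxxxxxox.o
xoxoox.x....+###++++....oooooxooooo....+++###..oxxxxoxx.ox
oxoxxx...++####+.......+ooooooooooox......+###+..xx..oxxoo
xxxx+..+###++++........+xooooooxooo.......++###+...xoxoxoo
oxx.+###++++...........++xooooooooo........++####..xxooxxx
oox++++++..............+++xxxoooox..........+++###+...xoxx
oo.+#++...........
[... 2166 characters left out ...]
...+##+++.....
.......++.........++#xxxxxxx........+######++++.
......++..........+##xxxxxx+.......+###########+
.....++............+##++++#.......+#############
....++++............+###.........+##############
....+####+++....................+###############
....+##++####+++...............+################
...x.+###+++#####++............+################
..........+##++######++......++#################
.............+###+++#####+++++##################
..................+##++#####+###################
.....................+###++++###################
.........................+######################
.........................+######################
.....................++++#######################
```

```bash
python3 - <<'E'
from h import *
a=cv2.imread("pics/scene0.png").astype(int);b=cv2.imread("f_scene.png").astype(int)
d=np.abs(a-b).max(2)
for n,(x0,y0,x1,y1) in {"timer":(308,172,342,198),"beaker":(246,176,278,214),"dish":(190,214,234,248),"box":(224,282,270,320),"big":(232,238,264,270),"small":(272,272,292,290),"block":(270,215,318,262)}.items():
    q=d[y0:y1,x0:x1];print(n,"changed px >40:",int((q>40).sum()),"of",q.size)
s=observe();T=pose(s);print(s["time"],s["contact_force"].round(2),"fingertip z",(T[:3,3]+.178*T[:3,0])[2].round(3))
# stopper centre from wrist blob (top disc) on z=.030
print(plane(read_camera("wrist"),330.1,231.5,.028,T).round(4))
E
```

```text
timer changed px >40: 5 of 884
beaker changed px >40: 0 of 1216
dish changed px >40: 0 of 1496
box changed px >40: 0 of 1748
big changed px >40: 0 of 1024
small changed px >40: 0 of 360
block changed px >40: 94 of 2256
20.25 [-0.03  0.99 -0.26] fingertip z 0.14
[ 0.5222 -0.1068  0.028 ]
```

Bystanders are unchanged, the stopper stands upright in the tray, and the robot is clear of everything. I'm handing in.

```bash
python3 -c "
from cell import *
print(hand_in())"
```

```text
the job is handed in; nothing more can be done
None
```

The stopper now stands upright in the middle of the tray, and I handed the job in at about 20 s of the 69 s allowed.

**Pressing the lever:** I pressed the thumb bar straight down with closed fingers. It met the rubber stop after about 34 mm. I held it there for about 1.3 s at 9 to 10.4 N vertical, about 11 N in total with the sideways part, then let go. During the first half second on the stop the readings were lower, from 6.6 to 8.7 N, and one was 7.0 N while I adjusted.

**Moving the stopper:** It had come up about 19 mm; I measured its top at 88 mm. I took it across its wide end with a 12 N grip and the tool tilted 12° back from the hose. I carried it over on the robot's side of the hose, lowered it until the tray floor pushed back with 6 N, then opened the fingers and backed away.

**Last checks:**
- **Position:** the stopper is at about (0.522, -0.107), and the tray's centre was measured at (0.522, -0.106). It looks upright in both fixed views.
- **Surroundings:** the beaker, dish, strip box and both look-alike stoppers show no change between the first and last scene pictures. The timer differs by 5 pixels, which I take for noise. I checked the tray only by comparing its corners by eye, and they match to about a pixel.
- **Robot:** it is touching nothing, with the fingertips 140 mm above the bench.

I had used up the 40 pictures I could view, so these last checks used pixel data and a printed text map instead. No check failed. One reading disagreed: the grip showed about 33 mm on a 35 mm stopper. I put that down to the rubber giving, and nothing slipped.

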